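# Turn over the bar's grater plate and clamp it to the first slip of the clutch knob

## Robot

A 6-joint arm with a two-finger parallel gripper is mounted at the origin on a cart in front of the work surface, level with it; the furniture and walls round the work are solid. World frame = base frame: x ahead of the robot, y to its left, z up, the work surface at z = 0. Lengths are in m, angles in rad, forces in N, time in s.
With the tool pointing down it reaches from about 0.35 to 0.875 m from the base axis. Payload 4.2 kg.
Tool frame: the origin (TCP) lies midway between the tips of the shut fingers; the grasp point (between the pads) lies grasp_offset behind it (grasp_offset is the distance from the TCP to the grasp point, in m); z points along the fingers, x is the direction in which the jaws open and shut, and the axes are right-handed (so a half turn about z gives the same grasp; the last joint's range is limited). The gripper opens to 85 mm and grips with 20 to 120 N. Pads are 22 mm wide; open, the fingers measure 114 mm over their backs; the gripper's body (76 mm by 85 mm) begins 54 mm behind the grasp point. The pads swing forward as they close: fully open they stand 13 mm farther back than shut.
Start: joints at [1.518, 0.385, 0.008, 0, -1.194, -0.259], TCP at [0.192, 0.595, 0.231] pointing down, gripper open.
Joint ranges: [-3.14, 3.14], [-1.21, 2.06], [-1.07, 1.41], [-3.16, 2.05], [-2.99, -0.16], [-3.1, 3.1]. Speed limits (rad/s): [2.79, 2.79, 3.14, 3.14, 3.14, 3.14].

## Interface

Orientations are given as a 3x3 rotation matrix whose columns are the frame's x, y, z axes.
In Python, from rig import * gives the robot as it stands.
- The arm moves only by the tool carry_out, never from a script. Its argument "series" is a list of rows, each a list of 3 entries, a list of its own where there are three numbers: the shift along the tool's x, y, z in m, then the turn, a rotation vector about the tool's x, y, z in rad, then the opening, from 0 (shut) to 1 (fully open). A call has 1 to 5 rows; each row shifts and turns the pose as measured when the row begins, along the tool's axes as they then stand; what a row does not reach is not made up. A row lasts 1/10 s, in which the tool goes at most 50 mm and 8.59 degrees, less where a joint would pass 70% of its speed; a pose out of reach is approached as far as the arm can. A call with a gripper value outside its range is refused whole. The fingers move at their own pace and stop on an object; "force" is the grip in N (left out, the last holds). Time passes only in rows, so rows that do not move let the fingers close. It gives the time, the measured TCP pose, the force and the opening at its end, in the units of the state.
- get_state(): the state, without advancing time (a new reading comes with each control period).
- capture(name): name is "side" or "top"; returns a dict with "img" (400x640x3 uint8, blue, green, red), "mtx" (3x3 intrinsics, pixels), "world_from_camera" (4x4, takes a point from camera to world coordinates). Camera axes: x right, y down, z forward; pixel columns grow to the right and rows downward; lengths in m; the calibration is good to about 2 mm. A picture is of the moment at which its call begins. There is no depth.
- sign_off(): hands the job in, once; it reports no verdict.
Trained networks look in the newest picture that a camera, given by its name, has taken for a name from the list of things; names that differ only in an ending like _2 or _b are one class to them, and where a whole thing is asked for, a point or a joint stands for the part that bears it (a point fixed in the world has none). Each returns a list of dicts, best first, with "p" (0 to 1); they miss things now and then, are a little off and sometimes report something else, mostly with a low value. They report only what shows in the picture. A call takes as long as a camera call.
- find_in(thing, camera): "at" ([x, y, z] in m, in the coordinates of the camera as it stood for that picture, good to about 4 mm: the middle of the surface that is visible of it).
- landmark_of(thing, camera): "at" ([x, y, z] in m, in the coordinates of the camera as it stood for that picture, good to about 4 mm: a listed point, or the origin of a listed thing).
The state is a dict: "time": time; "q": joint angles; "qvel": joint speeds; "joint_efforts": joint torques, N m; "position": TCP position; "tcp_rot": TCP orientation; "ft_force": force on the tool from outside, world axes, zero at the start; "wrist_torque": the same for the moment, N m; "grip_width": opening from 0.0 (shut) to 1.0 (fully open).
Only numpy, scipy, OpenCV 4.12 (cv2) and the standard library are available. Lean on these libraries where they do the work, as an engineer would, in place of code of your own. Each camera call takes 0.05 s, during which the arm holds its last target.

## Task

The reversible grater plate is leaning on its wooden rest with the coarse side showing. Fit it to the slanting grater frame with the fine side showing: lower edge on the ledge, flat against the frame, both notches over the two pins. Then screw the clutch knob clockwise down onto the plate until its clutch slips for the first time, stop there (no more than about a tenth of a turn of slip) and let go, leaving the things round about where they are.

Things in the scene. Friction and masses are not known exactly. Their poses are not given: they have to be found in the camera images.
- plate: reversible grater plate, bright steel, 160 x 90 x 5 mm, 0.2 to 0.33 kg. Origin at its centre; own x along the length, own y across (up when parked or fitted), own z out of the FINE face (small points); the coarse face has 28 large raised holes. U notches 14 mm wide, 16 mm deep in both long edges at own x = -30 and +62 mm. The end at own x = -80 to -40 mm is plain. Fitted, it coincides with seat
- grip_end (a point): middle of the plain grip end, on the plate's upper edge: plate's own (-52, +45, 0) mm, axes as the plate's. Parked or fitted, there is open space before and behind the plate here down to 45 mm below this edge
- notch_inner (a point): in the plate's lower edge: centre of the notch at own x = -30 mm, 8 mm above the edge, mid thickness
- notch_outer (a point): in the plate's lower edge: centre of the notch at own x = +62 mm, 8 mm above the edge, mid thickness
- rest: parking rest, fixed: dark wooden board 184 x 84 x 14 mm with a steel slot; origin under its middle, own x along it (as the parked plate's x). The plate starts in it leaning 25 deg from upright toward own -y, coarse face outward (+y and up); posts reach 44 mm up its back, a lip 8 mm up its front
- grater: grater frame, fixed: steel tray 196 x 164 mm under a bed that slopes 60 deg from level (leans back 30 deg from upright) and faces own -y and up; 205 mm high over the knob. Origin under the tray's middle, own x along the ledge. The ledge stands 15 mm out of the bed. A mast behind the plate carries the clamp screw above the plate's upper edge at own x = 36 mm
- seat (a point): where the plate's centre belongs. Own x along the ledge, own y up the slope, own z square out of the bed. Ledge surface at own y = -45 mm, bed surface at own z = -2.5 mm
- pin_inner (a point): locating pin at seat x = -30 mm: 9 mm thick, standing 12 mm out of the bed, 8 mm above the ledge; the point lies at half the plate's thickness, axes as seat
- pin_outer (a point): locating pin at seat x = +62 mm, otherwise the same as the other
- clamp_shoe: round rubber-faced shoe, 23 mm, at the lower end of the clamp screw, over the plate's upper edge at seat x = +36 mm; origin at the centre of its pressing face, own y up the slope. It starts 7.5 to 12.5 mm above a fitted plate's upper edge and comes down 25 mm per turn of the screw (4 mm per rad); tightened to the slip it presses with about 40 N
- knob_grip (a point): on the clutch knob's axis, mid height. Knob: black, round, fluted, 45 mm thick, 13 mm above to 14 mm below this point; under it a 34 mm collar, then the fixed boss, 26 mm wide. Own y = screw axis, out of the knob's top (30 deg from upright); x, z turn with it. Clockwise seen on the top tightens: a grasp can turn about 1.5 rad, the shoe meets the plate after 2 to 3.5 rad in all; the screw stays when let go
- clutch (a joint): rad: how far the clutch under the knob has slipped, tightening sense; 0 at the start. The drive is sprung (2 N m/rad): the knob gives 0.1 rad before the screw follows and springs back when let go. Turning freely takes 0.1 to 0.2 N m; when the shoe presses, the torque climbs over about 0.5 rad to 0.36 N m (0.3 or more when held still), where the clutch slips and it climbs no further
- lemon: lemon, yellow, 83x58x58 mm, lying; origin under its middle
- lime: lime, green, 52x43x42 mm, lying; origin under its middle
- jigger: double-cone steel jigger, 41 mm wide, 97 mm high, standing; origin under its foot
- shaker: steel shaker tin, 74 mm wide, 156 mm high, standing; origin under its foot

How it is judged:
By the outcome, as a careful person would: the job done as asked, in the order asked, and still so for the second after the job is handed in, with the robot touching nothing.
It also fails if it takes over 72 s, if anything falls off the work surface, if the arm or the gripper's body presses on something with over 40 N, if the wrist force passes 120 N, or if a joint passes its speed limit or range.

## Working session

There is one attempt and no reset: what is moved stays moved. The work goes in short steps, Python scripts to look and compute and a tool call to move; the robot and the scene stay as the last step left them, time stands still between calls to the robot, and variables do not carry over. Pictures are saved under pics/ and viewed, and the job is handed in when it is done.

Besides the shell and the picture viewer there is one more tool, called after "Emit:" by a JSON object that holds its "name" and its "arguments". carry_out: Moves the arm, as the interface text tells. Its arguments: {"type":"object","properties":{"series":{"type":"array"},"force":{"type":"number"}},"required":["series"]}

```bash
ls; mkdir -p pics; python3 - <<'E'
from rig import *
import cv2,numpy as np
s=get_state();print(s)
for n in("side","top"):
    c=capture(n);cv2.imwrite(f"pics/{n}0.png",c["img"]);print(n,c["mtx"].tolist(),np.round(c["world_from_camera"],4).tolist())
    M=np.array(c["world_from_camera"])
    for t in["plate","grip_end","rest","grater","seat","pin_inner","pin_outer","clamp_shoe","knob_grip","lemon","lime","jigger","shaker","notch_inner","notch_outer"]:
        try:
            r=landmark_of(t,n)
            print(t,[(round(d["p"],2),np.round(M[:3,:3]@d["at"]+M[:3,3],4).tolist()) for d in r[:2]])
        except Exception as e: print(t,e)
E
```

```text
pics
{'time': 0.0, 'q': array([ 1.51759564e+00,  3.85562742e-01,  6.61391453e-03, -4.94180452e-04,
       -1.19396582e+00, -2.58599197e-01]), 'qvel': array([-8.76023383e-04, -3.12088144e-05, -5.27250681e-04, -9.02980232e-04,
       -1.98899150e-04,  1.94629268e-04]), 'joint_efforts': array([-7.02743946e-04, -3.92287302e+01,  1.88407266e+01,  4.18642893e+00,
       -4.62301643e-03, -7.52360478e-06]), 'position': array([0.19153744, 0.59431885, 0.23021388]), 'tcp_rot': array([[-3.06945151e-01, -9.51727034e-01, -5.71496915e-04],
       [-9.51724743e-01,  3.06945667e-01, -2.09084236e-03],
       [ 2.16532970e-03, -9.78661714e-05, -9.99997651e-01]]), 'ft_force': array([0.75146812, 0.58747709, 0.11038048]), 'wrist_torque': array([-0.00045745, -0.03009001,  0.00098398]), 'grip_width': 0.9979528210870197}
side [[421.90493902761733, 0.0, 315.3562484653852], [0.0, 421.90493902761733, 204.62152071663579], [0.0, 0.0, 1.0]] [[-0.998, -0.0454, 0.0428, 0.5457], [-0.0597, 0.4951, -0.8668, 0.8695], [0.0182, -0.8676, -0.4969, 0.6402], [0.0, 0.0, 0.0, 1.0]]
plate [(0.84, [0.514, -0.0777, 0.0658])]
grip_
[... 880 characters left out ...]
0.0, 1.0]]
plate [(0.65, [0.5193, -0.0772, 0.0661])]
grip_end [(0.91, [0.4639, -0.0863, 0.1075]), (0.47, [0.5809, -0.0818, 0.0352])]
rest [(0.88, [0.5141, -0.0744, -0.0008])]
grater [(0.57, [0.5658, 0.1871, 0.003])]
seat [(0.59, [0.5651, 0.1542, 0.0754])]
pin_inner [(0.97, [0.5369, 0.1397, 0.0436])]
pin_outer [(0.61, [0.6309, 0.1424, 0.0423])]
clamp_shoe []
knob_grip [(0.68, [0.6012, 0.2192, 0.1786]), (0.46, [0.6017, 0.1823, 0.1242])]
lemon [(0.56, [0.7202, -0.0275, 0.0002])]
lime [(0.67, [0.7134, 0.0792, 0.0081])]
jigger [(0.61, [0.5905, -0.3422, -0.0016])]
shaker [(0.76, [0.7167, 0.3081, 0.002])]
notch_inner [(0.8, [0.4924, -0.0544, 0.0332])]
notch_outer [(0.91, [0.5812, -0.0775, 0.0357])]
```

View pics/side0.png

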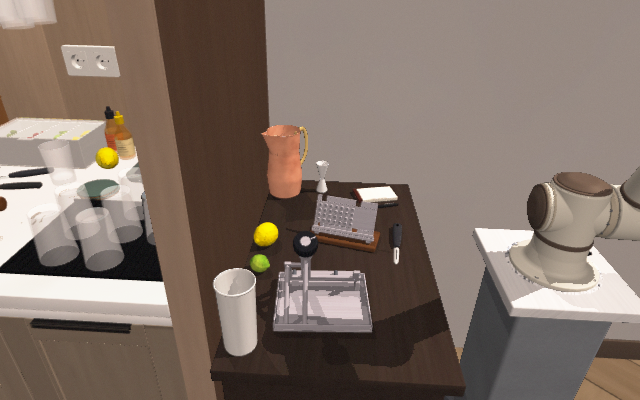

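View pics/top0.png

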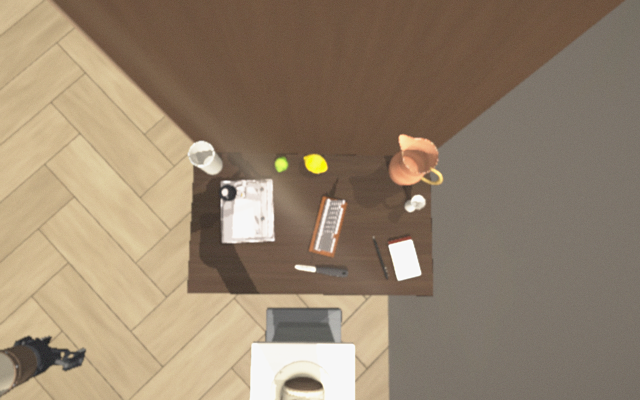

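```bash
cat > h.py <<'E'
from rig import *
import cv2,numpy as np
np.set_printoptions(precision=4,suppress=True)
def W(c,p):
    M=np.array(c["world_from_camera"]);return M[:3,:3]@np.array(p)+M[:3,3]
def meas(cam,things,n,pmin=0.3,near=None):
    out={t:[] for t in things}
    for i in range(n):
        c=capture(cam)
        for t in things:
            for d in landmark_of(t,cam):
                w=W(c,d["at"])
                if d["p"]<pmin: continue
                if near is not None and t in near and np.linalg.norm(w-near[t])>0.03: continue
                out[t].append(w);break
    return out,c
E
python3 - <<'E'
from h import *
import rig
print([k for k in dir(rig) if k[0]!='_'])
try: print(grasp_offset)
except Exception as e: print(e)
for n in("side","top"):
    o,c=meas(n,["pin_inner","pin_outer","knob_grip","grip_end","notch_outer"],3)
    for t in o: print(n,t,np.array(o[t]).tolist() and np.round(o[t],4).tolist())
print(get_state()["time"])
E
```

```text
['Unreachable', 'capture', 'find_in', 'get_state', 'grasp_offset', 'landmark_of', 'sign_off']
0.0187
side pin_inner [[0.5835, -0.3493, -0.0011], [0.5327, 0.1407, 0.0396], [0.5355, 0.1384, 0.0425]]
side pin_outer [[0.6271, 0.1408, 0.0473], [0.6254, 0.1432, 0.0479], [0.6253, 0.1421, 0.0429]]
side knob_grip [[0.5959, 0.2156, 0.1819], [0.5979, 0.218, 0.1832], [0.5975, 0.2152, 0.1829]]
side grip_end [[0.4605, -0.0877, 0.1079], [0.4583, -0.0857, 0.1069], [0.4576, -0.0855, 0.1085]]
side notch_outer [[0.5786, -0.0803, 0.0369], [0.5735, -0.0775, 0.0336], [0.5754, -0.0836, 0.0353]]
top pin_inner [[0.5361, 0.1381, 0.0472], [0.5336, 0.1407, 0.0437], [0.5378, 0.1393, 0.0436]]
top pin_outer [[0.6295, 0.1444, 0.0428], [0.6026, 0.1841, 0.1239], [0.6269, 0.144, 0.0422]]
top knob_grip [[0.6018, 0.2156, 0.1812], [0.6008, 0.2162, 0.1785], [0.5994, 0.2192, 0.1804]]
top grip_end [[0.4612, -0.0852, 0.1084], [0.4602, -0.0839, 0.1039], [0.4623, -0.0856, 0.106]]
top notch_outer [[0.5791, -0.0795, 0.0346], [0.5787, -0.0792, 0.035], [0.5829, -0.0782, 0.0369]]
3.4
```

```bash
cat >> h.py <<'E'
from scipy.optimize import least_squares
from scipy.spatial.transform import Rotation as R
PL={"plate":(0,0,0),"grip_end":(-.052,.045,0),"notch_inner":(-.030,-.037,0),"notch_outer":(.062,-.037,0)}
ST={"seat":(0,0,0),"pin_inner":(-.030,-.037,0),"pin_outer":(.062,-.037,0)}
def Rz(a): return R.from_euler('z',a).as_matrix()
def Rseat(yaw): s,c=.5,np.cos(np.pi/6); return Rz(yaw)@np.array([[1,0,0],[0,s,-c],[0,c,s]]).T.T if 0 else Rz(yaw)@np.column_stack([[1,0,0],[0,s,c],[0,-c,s]])
def Rpark(yaw): s,c=np.sin(np.radians(25)),np.cos(np.radians(25)); return Rz(yaw)@np.column_stack([[1,0,0],[0,-s,c],[0,-c,-s]])
def fit(o,model,Rf):
    P=np.array([model[t] for t in o for w in o[t]]);Q=np.array([w for t in o for w in o[t]])
    f=lambda x:((P@Rf(x[0]).T+x[1:]-Q)/.003).ravel()
    r=least_squares(f,[0,*Q.mean(0)],loss='soft_l1')
    return r.x[0],r.x[1:],(f(r.x)*3).reshape(-1,3)
def fit6(o,model,R0):
    P=np.array([model[t] for t in o for w in o[t]]);Q=np.array([w for t in o for w in o[t]])
    f=lambda x:((P@(R.from_rotvec(x[:3]).as_matrix()@R0).T+x[3:]-Q)/.003).ravel()
    r=least_squares(f,[0,0,0,*Q.mean(0)],loss='soft_l1')
    return R.from_rotvec(r.x[:3]).as_matrix()@R0,r.x[3:],(f(r.x)*3).reshape(-1,3)
E
python3 - <<'E'
from h import *
import pickle
res={}
for n in("side","top"):
    o,c=meas(n,["plate","grip_end","notch_inner","notch_outer","seat","pin_inner","pin_outer","knob_grip"],5)
    res[n]=o
    y,p,r=fit({k:o[k] for k in PL},PL,Rpark); print(n,"park",np.degrees(y),p,np.abs(r).mean(0))
    Y,S,r=fit({k:o[k] for k in ST},ST,Rseat); print(n,"seat",np.degrees(Y),S,np.abs(r).mean(0))
    k=np.median(o["knob_grip"],0);print("knob",k,"in seat",Rseat(Y).T@(k-S))
    print("grip_end",Rpark(y)@PL["grip_end"]+p)
    R6,p6,r=fit6({k:o[k] for k in PL},PL,Rpark(y));print("6d",p6,np.degrees(R.from_matrix(Rpark(y).T@R6).as_rotvec()))
    R6,p6,r=fit6({k:o[k] for k in ST},ST,Rseat(Y));print("6d",p6,np.degrees(R.from_matrix(Rseat(Y).T@R6).as_rotvec()))
pickle.dump(res,open("r0.pkl","wb"))
print(get_state()["time"])
E
```

```text
side park -14.119183340268561 [ 0.5136 -0.0798  0.068 ] [ 5.0653 12.3315  4.0245]
side seat 2.304742685730898 [0.5642 0.1576 0.077 ] [5.3377 2.0376 3.14  ]
knob [0.5946 0.216  0.1827] in seat [0.0328 0.1201 0.0033]
grip_end [ 0.4585 -0.0856  0.1088]
6d [ 0.5135 -0.0798  0.068 ] [1.0397 0.0869 0.9649]
6d [0.5638 0.1555 0.0779] [ 5.1645 -0.9525  0.8932]
top park -14.224502737543798 [ 0.5177 -0.079   0.0662] [1.8134 1.3314 1.7355]
top seat 3.2873146337893506 [0.5651 0.157  0.0753] [ 5.7469 38.2008  4.4316]
knob [0.601  0.2183 0.182 ] in seat [0.0394 0.1219 0.0021]
grip_end [ 0.4626 -0.0847  0.107 ]
6d [ 0.5176 -0.0792  0.0661] [ 1.1599 -0.6786 -0.0373]
6d [0.5653 0.1558 0.076 ] [ 2.9517 -0.1382 -0.235 ]
7.9
```

```bash
cat >> h.py <<'E'
def plan(tp,tR,n=5,open_=1.0,dmax=.048,amax=.145):
    s=get_state();p=s["position"];Q=s["tcp_rot"];tp=np.array(tp)
    d=np.linalg.norm(tp-p);a=np.linalg.norm(R.from_matrix(Q.T@tR).as_rotvec())
    N=max(int(np.ceil(max(d/dmax,a/amax))),1)
    rv=R.from_matrix(Q.T@tR).as_rotvec();rows=[]
    for k in range(min(n,N)):
        Ra=Q@R.from_rotvec(rv*k/N).as_matrix()
        rows.append([np.round(Ra.T@((tp-p)/N),4).tolist(),np.round(rv/N,3).tolist(),open_])
    print("t",s["time"],"pos",p,"dist",round(d,4),"ang",round(np.degrees(a),2),"need",N,"f",s["ft_force"],"w",round(s["grip_width"],3),"q",s["q"])
    print(str(rows).replace(" ",""))
    return s
def TR(Rp): return np.column_stack([Rp[:,2],-Rp[:,0],-Rp[:,1]])
park=(np.radians(-14.2),np.array([.5157,-.0794,.067]))
seat=(np.radians(2.7),np.array([.5647,.157,.0765]))
def tcp_park(x,y,z=0): Rp=Rpark(park[0]);return Rp@np.array([x,y,z])+park[1],TR(Rp)
E
python3 - <<'E'
from h import *
p,Q=tcp_park(-.055,.13);print(p,tcp_park(-.055,.012)[0])
plan([.42,.35,.28],R.from_matrix(get_state()["tcp_rot"]).as_matrix(),5)
E
```

```text
[ 0.4489 -0.1192  0.1848] [ 0.4611 -0.0708  0.0779]
t 7.9 pos [0.1917 0.5948 0.2313] dist 0.3383 ang 0.0 need 8 f [-0.0962 -0.0921 -0.0331] w 1.0 q [ 1.5176  0.3847  0.0079  0.     -1.194  -0.2586]
[[[0.0204,-0.0365,-0.0061],[0.0,-0.0,0.0],1.0],[[0.0204,-0.0365,-0.0061],[0.0,-0.0,0.0],1.0],[[0.0204,-0.0365,-0.0061],[0.0,-0.0,0.0],1.0],[[0.0204,-0.0365,-0.0061],[0.0,-0.0,0.0],1.0],[[0.0204,-0.0365,-0.0061],[0.0,-0.0,0.0],1.0]]
```

Emit:
{"name": "carry_out", "arguments": {"series": [[[0.02,-0.036,-0.006],[0,0,0],1],[[0.02,-0.036,-0.006],[0,0,0],1],[[0.02,-0.036,-0.006],[0,0,0],1],[[0.02,-0.036,-0.006],[0,0,0],1],[[0.02,-0.036,-0.006],[0,0,0],1]], "force": 100}}

```text
time: 8.4
position: [0.3335, 0.4433, 0.2603]
tcp_rot: [[-0.298, -0.955, -0.0], [-0.955, 0.298, -0.002], [0.002, -0.0, -1.0]]
ft_force: [1.0, 0.7, 0.5]
grip_width: 0.999
```

Emit:
{"name": "carry_out", "arguments": {"series": [[[0.02,-0.036,-0.006],[0,0,0],1],[[0.02,-0.036,-0.006],[0,0,0],1],[[0.02,-0.036,-0.006],[0,0,0],1]]}}

```text
time: 8.7
position: [0.4215, 0.3498, 0.28]
tcp_rot: [[-0.297, -0.955, 0.001], [-0.955, 0.297, -0.001], [0.0, -0.001, -1.0]]
ft_force: [1.4, 0.2, -0.6]
grip_width: 1.005
```

```bash
python3 - <<'E'
from h import *
p,Q=tcp_park(-.055,.13)
plan([.47,.08,.29],Q,5)
E
```

```text
t 8.7 pos [0.4215 0.3498 0.28  ] dist 0.2743 ang 25.2 need 6 f [ 1.3781  0.1963 -0.6411] w 1.005 q [ 0.9893  0.2211 -0.1027  0.0011 -1.247   0.2796]
[[[0.0405,-0.0211,-0.0016],[-0.002,-0.073,-0.009],1.0],[[0.0405,-0.0207,-0.0046],[-0.002,-0.073,-0.009],1.0],[[0.0402,-0.0203,-0.0076],[-0.002,-0.073,-0.009],1.0],[[0.0397,-0.02,-0.0106],[-0.002,-0.073,-0.009],1.0],[[0.039,-0.0196,-0.0135],[-0.002,-0.073,-0.009],1.0]]
```

Emit:
{"name": "carry_out", "arguments": {"series": [[[0.0405,-0.021,-0.0016],[-0.002,-0.073,-0.009],1],[[0.0405,-0.0207,-0.0046],[-0.002,-0.073,-0.009],1],[[0.04,-0.0203,-0.0076],[-0.002,-0.073,-0.009],1],[[0.0397,-0.02,-0.0106],[-0.002,-0.073,-0.009],1],[[0.039,-0.0196,-0.0135],[-0.002,-0.073,-0.009],1]]}}

```text
time: 9.2
position: [0.4654, 0.1205, 0.2886]
tcp_rot: [[-0.226, -0.969, 0.098], [-0.901, 0.246, 0.356], [-0.369, -0.008, -0.929]]
ft_force: [1.5, -0.6, 0.2]
grip_width: 1.001
```

```bash
python3 - <<'E'
from h import *
p,Q=tcp_park(-.055,.13)
plan(p,Q,5)
E
```

```text
t 9.2 pos [0.4654 0.1205 0.2886] dist 0.2617 ang 3.35 need 6 f [ 1.4677 -0.643   0.1682] w 1.001 q [ 0.386   0.0279 -0.2339 -0.336  -1.0953  1.0609]
[[[0.043,-0.007,0.0016],[-0.001,-0.01,0.0],1.0],[[0.043,-0.007,0.0011],[-0.001,-0.01,0.0],1.0],[[0.043,-0.0071,0.0007],[-0.001,-0.01,0.0],1.0],[[0.043,-0.0071,0.0003],[-0.001,-0.01,0.0],1.0],[[0.043,-0.0071,-0.0001],[-0.001,-0.01,0.0],1.0]]
```

Emit:
{"name": "carry_out", "arguments": {"series": [[[0.043,-0.007,0.0016],[-0.001,-0.01,0],1],[[0.043,-0.007,0.001],[-0.001,-0.01,0],1],[[0.043,-0.007,0.0007],[-0.001,-0.01,0],1],[[0.043,-0.007,0.0003],[-0.001,-0.01,0],1],[[0.043,-0.007,0],[-0.001,-0.01,0],1]]}}

```text
time: 9.7
position: [0.4532, -0.0888, 0.2053]
tcp_rot: [[-0.216, -0.969, 0.123], [-0.88, 0.247, 0.406], [-0.424, -0.02, -0.905]]
ft_force: [1.2, 0.3, -0.1]
grip_width: 0.999
```

```bash
python3 - <<'E'
from h import *
p,Q=tcp_park(-.055,.13)
plan(p,Q,5)
E
```

```text
t 9.7 pos [ 0.4532 -0.0888  0.2053] dist 0.0369 ang 1.18 need 1 f [ 1.2072  0.2808 -0.0801] w 0.999 q [-0.1583  0.1633 -0.2657 -0.4842 -1.1276  1.6915]
[[[0.0363,-0.0029,0.0057],[-0.019,0.001,0.007],1.0]]
```

Emit:
{"name": "carry_out", "arguments": {"series": [[[0.036,-0.003,0.0057],[-0.019,0.001,0.007],1],[[0,0,0],[0,0,0],1]]}}

```text
time: 9.9
position: [0.4476, -0.1242, 0.182]
tcp_rot: [[-0.23, -0.968, 0.103], [-0.877, 0.252, 0.41], [-0.423, 0.004, -0.906]]
ft_force: [0.2, 1.3, 0.4]
grip_width: 1.002
```

```bash
python3 - <<'E'
from h import *
c=capture("side");cv2.imwrite("pics/s1.png",cv2.resize(c["img"][150:300,230:440],None,fx=3.5,fy=3.5,interpolation=cv2.INTER_CUBIC))
c=capture("top");cv2.imwrite("pics/t1.png",cv2.resize(c["img"][150:280,210:400],None,fx=4,fy=4,interpolation=cv2.INTER_CUBIC))
p,Q=tcp_park(-.055,.012)
plan(p,Q,5)
E
```

```text
t 10.0 pos [ 0.4488 -0.1221  0.1846] dist 0.119 ang 0.25 need 3 f [-0.0364  0.1239 -0.6693] w 1.001 q [-0.2323  0.2148 -0.2575 -0.4849 -1.137   1.7669]
[[[-0.0009,0.0003,0.0397],[-0.001,0.0,-0.001],1.0],[[-0.0009,0.0003,0.0397],[-0.001,0.0,-0.001],1.0],[[-0.0009,0.0002,0.0397],[-0.001,0.0,-0.001],1.0]]
```

View pics/s1.png

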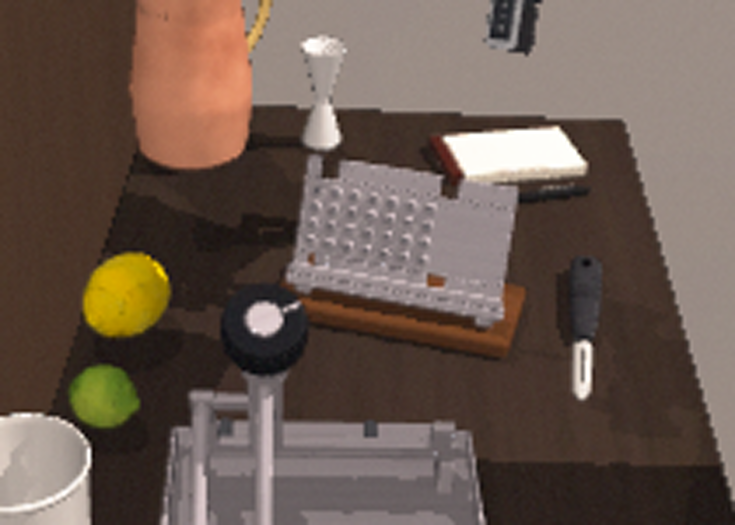

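View pics/t1.png

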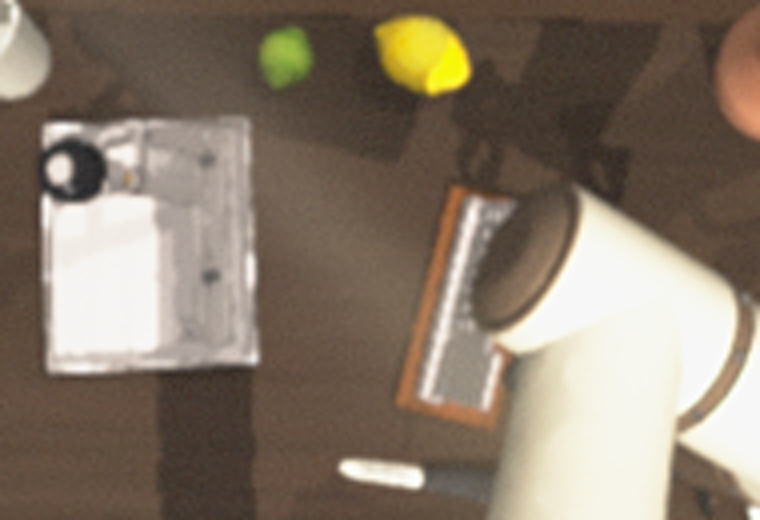

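Emit:
{"name": "carry_out", "arguments": {"series": [[[-0.001,0,0.039],[0,0,0],0.6],[[-0.001,0,0.039],[0,0,0],0.6],[[-0.001,0,0.039],[0,0,0],0.6]]}}

```text
time: 10.3
position: [0.4694, -0.0708, 0.0861]
tcp_rot: [[-0.215, -0.968, 0.126], [-0.881, 0.248, 0.404], [-0.422, -0.025, -0.906]]
ft_force: [0.9, -0.0, 0.2]
grip_width: 0.6
```

```bash
python3 - <<'E'
from h import *
c=capture("side");cv2.imwrite("pics/s2.png",cv2.resize(c["img"][150:300,230:440],None,fx=3.5,fy=3.5,interpolation=cv2.INTER_CUBIC))
p,Q=tcp_park(-.055,.012)
plan(p,Q,5)
E
```

```text
t 10.35 pos [ 0.4661 -0.0675  0.0806] dist 0.0066 ang 0.75 need 1 f [-0.1759  1.9948 -2.7613] w 0.6 q [-0.1248  0.3433 -0.3709 -0.5787 -0.8737  1.829 ]
[[[0.0052,0.004,0.0006],[-0.013,0.002,0.003],1.0]]
```

View pics/s2.png

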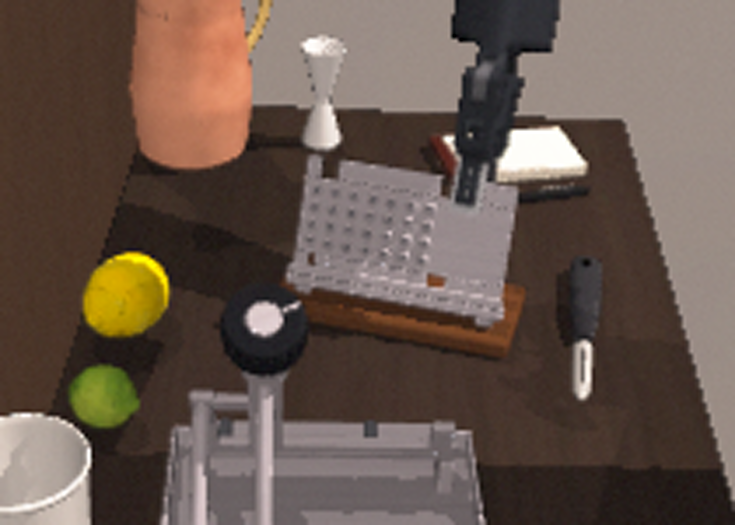

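Emit:
{"name": "carry_out", "arguments": {"series": [[[0.005,0.005,0],[-0.013,0.002,0.003],0.6],[[0,0,0],[0,0,0],0.3],[[0,0,0],[0,0,0],0.2]]}}

```text
time: 10.65
position: [0.461, -0.0684, 0.0807]
tcp_rot: [[-0.215, -0.971, 0.102], [-0.881, 0.238, 0.409], [-0.422, -0.002, -0.907]]
ft_force: [-0.1, 0.6, -0.3]
grip_width: 0.27
```

```bash
python3 - <<'E'
from h import *
c=capture("side");cv2.imwrite("pics/s3.png",cv2.resize(c["img"][150:300,230:440],None,fx=3.5,fy=3.5,interpolation=cv2.INTER_CUBIC))
p,Q=tcp_park(-.055,.012)
plan(p,Q,5)
E
```

```text
t 10.7 pos [ 0.4611 -0.0685  0.0809] dist 0.0038 ang 0.41 need 1 f [-0.4007 -0.48    0.9544] w 0.206 q [-0.1268  0.3421 -0.3735 -0.5717 -0.8857  1.8314]
[[[0.0033,-0.0006,0.0018],[0.001,-0.001,0.007],1.0]]
```

View pics/s3.png

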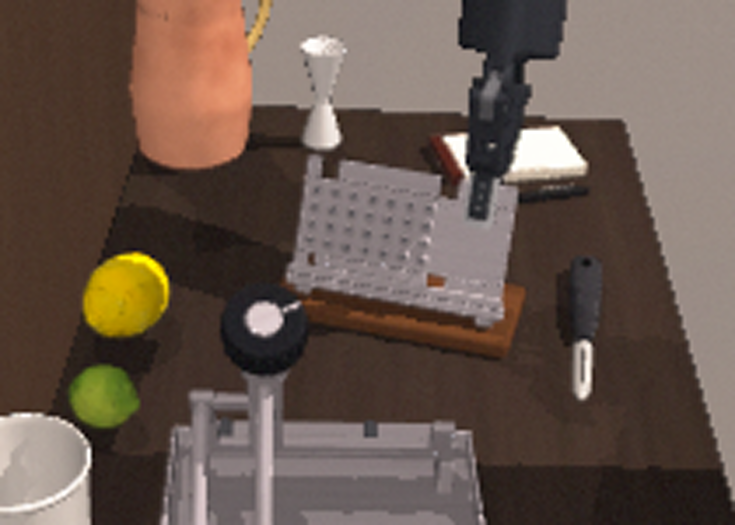

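Emit:
{"name": "carry_out", "arguments": {"series": [[[0.003,-0.0005,0.002],[0,0,0.006],0.2],[[0,0,0],[0,0,0],0],[[0,0,0],[0,0,0],0],[[0,0,0],[0,0,0],0]], "force": 100}}

```text
time: 11.1
position: [0.462, -0.0718, 0.0799]
tcp_rot: [[-0.221, -0.969, 0.108], [-0.879, 0.246, 0.408], [-0.422, -0.005, -0.906]]
ft_force: [1.1, 1.0, -2.1]
grip_width: 0.046
```

```bash
python3 - <<'E'
from h import *
p,Q=tcp_park(-.055,.012)
s=plan(p,Q,5);print(s["wrist_torque"])
E
```

```text
t 11.1 pos [ 0.462  -0.0718  0.0799] dist 0.0024 ang 0.26 need 1 f [ 1.1367  0.9525 -2.1073] w 0.046 q [-0.1338  0.3446 -0.3723 -0.5734 -0.8826  1.8335]
[[[0.0002,0.0011,0.0022],[-0.004,-0.0,0.001],1.0]]
[-0.8655  0.1746  0.0182]
```

Emit:
{"name": "carry_out", "arguments": {"series": [[[0,0,0],[0,0,0],0],[[0,0,-0.01],[0,0,0],0],[[0,0,-0.02],[0,0,0],0],[[0,0,-0.03],[0,0,0],0],[[0,0,-0.03],[0,0,0],0]]}}

```text
time: 11.6
position: [0.448, -0.1077, 0.1604]
tcp_rot: [[-0.225, -0.97, 0.093], [-0.878, 0.244, 0.413], [-0.423, 0.011, -0.906]]
ft_force: [0.2, 0.0, -2.7]
grip_width: 0.041
```

Emit:
{"name": "carry_out", "arguments": {"series": [[[0,0,-0.03],[0,0,0],0],[[0,0,-0.02],[0,0,0],0],[[0,0,0],[0,0,0],0]]}}

```text
time: 11.9
position: [0.443, -0.132, 0.2121]
tcp_rot: [[-0.225, -0.969, 0.099], [-0.88, 0.245, 0.408], [-0.419, 0.005, -0.908]]
ft_force: [-0.0, -0.4, -2.5]
grip_width: 0.045
```

```bash
python3 - <<'E'
from h import *
c=capture("side");cv2.imwrite("pics/s4.png",cv2.resize(c["img"][130:300,230:440],None,fx=3.5,fy=3.5,interpolation=cv2.INTER_CUBIC))
s=get_state();print(s)
E
```

```text
{'time': 11.95, 'q': array([-0.2502,  0.1879, -0.2239, -0.4667, -1.2065,  1.7508]), 'qvel': array([ 0.0141,  0.0328, -0.0463, -0.0226,  0.0126,  0.0081]), 'joint_efforts': array([ -0.2637, -29.4316,  19.1597,   3.0615,  -0.1448,   0.0483]), 'position': array([ 0.4423, -0.1311,  0.2107]), 'tcp_rot': array([[-0.2257, -0.9694,  0.0967],
       [-0.8788,  0.2454,  0.4092],
       [-0.4204,  0.0073, -0.9073]]), 'ft_force': array([ 0.4196,  0.3602, -2.7847]), 'wrist_torque': array([-1.0637,  0.4124,  0.0114]), 'grip_width': 0.04044746043113064}
```

View pics/s4.png

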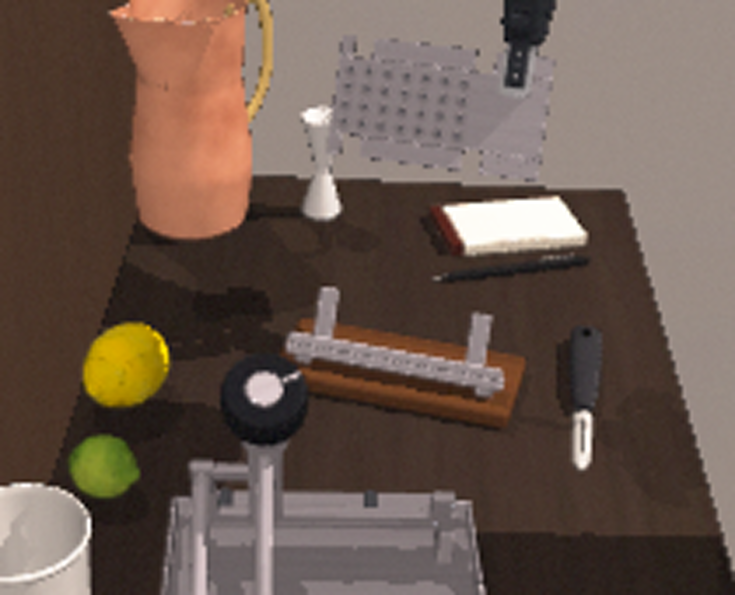

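```bash
cat >> h.py <<'E'
G=np.array([-.055,.012,0.])   # TCP in plate frame (nominal)
Rrel=np.eye(3)               # plate rot in TR frame: Rtool=TR(Rplate)
def tcp_seat(dx,dy,dz):
    Rp=Rseat(seat[0]);return Rp@(G+np.array([dx,dy,dz]))+seat[1],TR(Rp)
E
python3 - <<'E'
from h import *
print(tcp_seat(0,0,0))
p,Q=tcp_seat(0,.02,.11)
print(p);plan(p+[0,0,0.02],Q,5,0.0)
E
```

```text
(array([0.5095, 0.1604, 0.0869]), array([[ 0.0408, -0.9989,  0.0236],
       [-0.8651, -0.0471, -0.4994],
       [ 0.5   , -0.    , -0.866 ]]))
[0.5135 0.0752 0.1592]
t 11.95 pos [ 0.4423 -0.1311  0.2107] dist 0.2206 ang 57.27 need 7 f [ 0.4196  0.3602 -2.7847] w 0.04 q [-0.2502  0.1879 -0.2239 -0.4667 -1.2065  1.7508]
[[[-0.0263,-0.0027,0.0171],[0.003,0.136,-0.044],0.0],[[-0.0283,-0.0038,0.0134],[0.003,0.136,-0.044],0.0],[[-0.0296,-0.005,0.0095],[0.003,0.136,-0.044],0.0],[[-0.0304,-0.0063,0.0054],[0.003,0.136,-0.044],0.0],[[-0.0305,-0.0076,0.0013],[0.003,0.136,-0.044],0.0]]
```

Emit:
{"name": "carry_out", "arguments": {"series": [[[-0.026,-0.003,0.017],[0.003,0.136,-0.044],0],[[-0.028,-0.004,0.013],[0.003,0.136,-0.044],0],[[-0.03,-0.005,0.009],[0.003,0.136,-0.044],0],[[-0.03,-0.006,0.005],[0.003,0.136,-0.044],0],[[-0.03,-0.0075,0.001],[0.003,0.136,-0.044],0]]}}

```text
time: 12.45
position: [0.4925, 0.0069, 0.1845]
tcp_rot: [[-0.06, -0.998, 0.009], [-0.961, 0.055, -0.271], [0.27, -0.025, -0.962]]
ft_force: [0.9, -1.4, -3.5]
grip_width: 0.041
```

```bash
python3 - <<'E'
from h import *
p,Q=tcp_seat(0,.02,.11)
plan(p,Q,5,0.0)
E
```

```text
t 12.45 pos [0.4925 0.0069 0.1845] dist 0.0758 ang 15.46 need 2 f [ 0.9305 -1.3631 -3.5366] w 0.041 q [ 0.4896  0.2215 -0.4905  0.2931 -1.0027  0.8461]
[[[-0.0369,-0.0083,0.003],[0.009,0.124,-0.052],0.0],[[-0.0365,-0.0102,-0.0015],[0.009,0.124,-0.052],0.0]]
```

Emit:
{"name": "carry_out", "arguments": {"series": [[[-0.0365,-0.008,0.003],[0.009,0.124,-0.052],0],[[-0.0365,-0.01,-0.0015],[0.009,0.124,-0.052],0],[[0,0,0],[0,0,0],0]]}}

```text
time: 12.75
position: [0.5121, 0.0845, 0.1522]
tcp_rot: [[0.06, -0.998, 0.029], [-0.857, -0.066, -0.511], [0.512, 0.006, -0.859]]
ft_force: [-0.7, -0.5, -4.1]
grip_width: 0.043
```

```bash
python3 - <<'E'
from h import *
for n in("side","top"):
    o,c=meas(n,list(PL),4,.3); im=c["img"]
    cv2.imwrite(f"pics/{n}5.png",cv2.resize(im[150:340,180:400],None,fx=3.5,fy=3.0,interpolation=cv2.INTER_CUBIC))
    for t in o: print(n,t,np.round(o[t],4).tolist())
p,Q=tcp_seat(0,.02,.11)
plan(p,Q,5,0.0)
E
```

```text
side plate [[0.5818, -0.3479, -0.0001], [0.5657, 0.0748, 0.1448], [0.5661, 0.0761, 0.1471], [0.5649, 0.0741, 0.1447]]
side grip_end [[0.5107, 0.101, 0.1801], [0.5086, 0.094, 0.185], [0.5107, 0.0928, 0.1863], [0.5146, 0.092, 0.1849]]
side notch_inner [[0.5329, 0.0582, 0.1119], [0.533, 0.0533, 0.115], [0.5343, 0.0527, 0.1198], [0.5344, 0.053, 0.1175]]
side notch_outer [[0.6276, 0.0624, 0.1095], [0.5323, 0.0519, 0.1149], [0.6286, 0.0593, 0.1172], [0.6261, 0.0597, 0.1177]]
top plate [[0.5706, 0.0765, 0.1455], [0.5701, 0.0786, 0.1407], [0.5693, 0.0769, 0.1448], [0.5706, 0.076, 0.1423]]
top grip_end [[0.5935, -0.3428, -0.004], [0.5143, 0.0944, 0.183], [0.5127, 0.0951, 0.1828], [0.5161, 0.0964, 0.1828]]
top notch_inner [[0.5363, 0.0581, 0.1116], [0.5374, 0.0553, 0.1135], [0.5372, 0.0535, 0.1152], [0.5388, 0.0559, 0.1148]]
top notch_outer [[0.6283, 0.0597, 0.1124], [0.6299, 0.0601, 0.1146], [0.5655, 0.1545, 0.075], [0.6278, 0.0578, 0.1154]]
t 14.75 pos [0.5122 0.079  0.1579] dist 0.0042 ang 0.66 need 1 f [ 0.3061 -0.4695 -2.2304] w 0.042 q [ 0.6871  0.3711 -0.4922  0.4801 -1.0921  0.6306]
[[[0.004,-0.0011,0.0008],[-0.005,-0.009,0.006],0.0]]
```

View pics/side5.png

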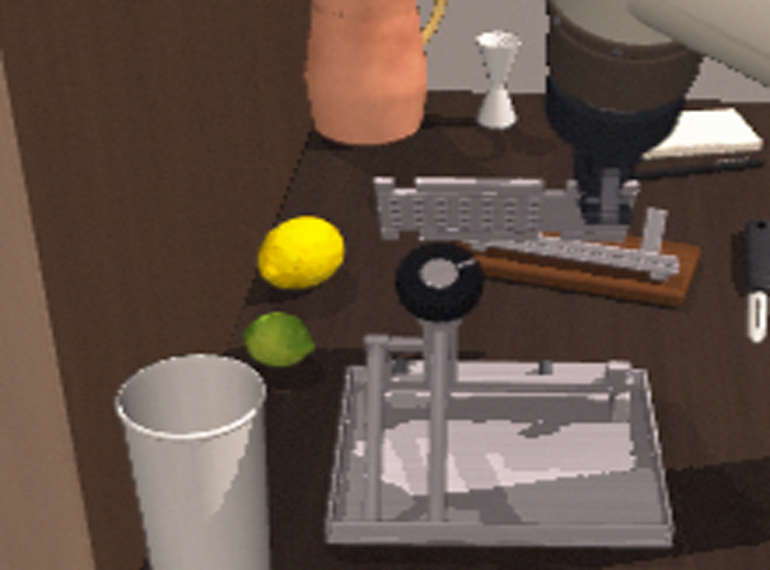

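View pics/top5.png

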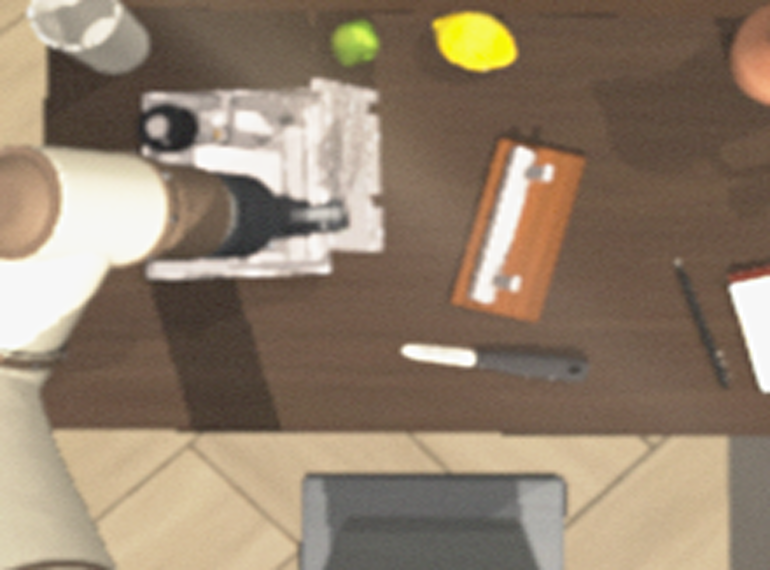

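```bash
cat >> h.py <<'E'
def clean(o,tol=.012):
    return {t:[w for w in o[t] if np.linalg.norm(np.array(w)-np.median(o[t],0))<tol] for t in o if len(o[t])}
def seatfit(o): # pool with knob (36,~,0)
    pass
E
python3 - <<'E'
from h import *
import pickle
r0=pickle.load(open("r0.pkl","rb"))
s=get_state();T=s["tcp_rot"];Rn=np.column_stack([-T[:,1],-T[:,2],T[:,0]]);print("pos",s["position"])
pk={}
for n in("side","top"):
    o,c=meas(n,list(PL),4,.3)
    o=clean(o);print({t:len(o[t]) for t in o})
    Rp,pp,r=fit6(o,PL,Rn);print(n,"plate",pp,"rot rel tool",np.degrees(R.from_matrix(Rn.T@Rp).as_rotvec()),"TCP in plate",Rn.T@(s["position"]-pp),np.abs(r).mean(0))
    q=clean({k:r0[n][k] for k in ST})
    Rs,sp,r=fit6(q,ST,Rseat(seat[0]));Y,S,_=fit(q,ST,Rseat)
    print("seat",S,np.degrees(Y),"6d",sp,np.degrees(R.from_matrix(Rseat(Y).T@Rs).as_rotvec()))
    k=np.median(r0[n]["knob_grip"],0);print("knob in seat",Rseat(Y).T@(k-S), "plate in seat",Rseat(Y).T@(pp-S))
    for a in("notch_inner","notch_outer"):
        print(a,np.mean(o[a],0)-np.mean(q[a.replace("notch","pin")],0), Rseat(Y).T@(np.mean(o[a],0)-np.mean(q[a.replace("notch","pin")],0)))
print("tcp in seat frame nominal",Rseat(seat[0]).T@(s["position"]-seat[1]),s["time"])
E
```

```text
pos [0.5122 0.079  0.1579]
{'plate': 3, 'grip_end': 4, 'notch_inner': 4, 'notch_outer': 4}
side plate [0.5642 0.0744 0.1457] rot rel tool [-1.29    0.4548  0.1047] TCP in plate [-0.0517  0.0143 -0.0002] [1.5595 1.37   1.6217]
seat [0.5639 0.1578 0.0773] 2.2925134188271046 6d [0.5635 0.156  0.078 ] [ 4.5509 -0.9429  0.9604]
knob in seat [0.033  0.1197 0.0034] plate in seat [-0.003   0.0176  0.1064]
notch_inner [-0.0009 -0.0857  0.0715] [-0.0043  0.0191  0.1099]
notch_outer [ 0.0003 -0.0835  0.0696] [-0.003   0.0186  0.1071]
{'plate': 3, 'grip_end': 4, 'notch_inner': 4, 'notch_outer': 3}
top plate [0.5681 0.0757 0.1457] rot rel tool [-0.3955 -0.1163 -0.1287] TCP in plate [-0.0557  0.0138  0.0008] [1.2528 0.8865 1.5116]
seat [0.5648 0.1574 0.0756] 2.7442458904098053 6d [0.5652 0.1561 0.0765] [ 3.3808  0.0937 -0.5941]
knob in seat [0.0391 0.1216 0.002 ] plate in seat [-0.0006  0.0198  0.1058]
notch_inner [ 0.005  -0.0826  0.0707] [0.0011 0.0199 0.107 ]
notch_outer [-0.     -0.0817  0.0726] [-0.0039  0.0221  0.107 ]
tcp in seat frame nominal [-0.0561  0.0328  0.106 ] 14.75
```

```bash
python3 - <<'E'
from h import *
import pickle
ks=["notch_inner","notch_outer","pin_inner","pin_outer"]
out={}
s=get_state()
for n in("side","top"):
    o,c=meas(n,ks,6,.3);out[n]=o
    o=clean(o)
    m={t:np.mean(o[t],0) for t in o}
    for t in o: print(n,t,len(o[t]),m[t],np.std(o[t],0))
    for a in("inner","outer"):
        if "notch_"+a in m and "pin_"+a in m: print(a,Rseat(seat[0]).T@(m["notch_"+a]-m["pin_"+a]))
pickle.dump(out,open("r1.pkl","wb"))
print(s["position"],get_state()["position"],get_state()["time"])
E
```

```text
side notch_inner 6 [0.5351 0.0521 0.1145] [0.0012 0.0013 0.0013]
side notch_outer 6 [0.6252 0.0584 0.1153] [0.0006 0.0015 0.0017]
side pin_inner 6 [0.534  0.1381 0.0441] [0.001  0.0021 0.0019]
side pin_outer 5 [0.6265 0.1415 0.0456] [0.0006 0.001  0.0005]
inner [-0.003   0.0179  0.1097]
outer [-0.0052  0.0189  0.1067]
top notch_inner 5 [0.5366 0.0558 0.1138] [0.0011 0.0005 0.002 ]
top notch_outer 6 [0.6291 0.0591 0.115 ] [0.0003 0.0017 0.0012]
top pin_inner 6 [0.5358 0.1389 0.0448] [0.0016 0.0013 0.0013]
top pin_outer 5 [0.6287 0.1425 0.043 ] [0.0006 0.0016 0.0014]
inner [-0.0031  0.0182  0.1064]
outer [-0.0036  0.0208  0.1082]
[0.5122 0.079  0.1579] [0.5122 0.079  0.1579] 19.75
```

```bash
cat >> h.py <<'E'
seat=(np.radians(2.3),seat[1])
d_=np.array([.07,-.051,0.])
def tcp_ins(dx,dy,dz):
    T0=np.array([0.5122,0.079,0.1579])
    Rn=np.column_stack([-np.array([-.0601,.0,.0])]*3) if 0 else RN
    Rp=Rseat(seat[0])
    pm=T0+RN@d_+np.array([-.0003,.0839,-.0703])
    return pm-Rp@d_+Rp@np.array([dx,dy,dz]),TR(Rp)
E
python3 - <<'E'
from h import *
T=get_state()["tcp_rot"]
RN=np.column_stack([-T[:,1],-T[:,2],T[:,0]])
open("h.py","a").write("RN=np.array(%s)\n"%RN.tolist())
print(RN)
E
python3 - <<'E'
from h import *
print(tcp_ins(0,0,0)[0],tcp_seat(0,0,0)[0])
plan(*tcp_ins(0,.004,.03),5,0.0)
E
```

```text
[[ 0.9985 -0.0289  0.0466]
 [ 0.0548  0.5066 -0.8604]
 [ 0.0012  0.8617  0.5074]]
[0.5123 0.1636 0.0879] [0.5095 0.1608 0.0869]
t 19.75 pos [0.5122 0.079  0.1579] dist 0.0796 ang 0.98 need 2 f [ 0.4115  0.1087 -2.0608] w 0.042 q [ 0.687   0.3712 -0.4922  0.4801 -1.0921  0.6306]
[[[-0.0391,-0.0022,0.0069],[-0.004,-0.004,0.006],0.0],[[-0.0391,-0.002,0.007],[-0.004,-0.004,0.006],0.0]]
```

Emit:
{"name": "carry_out", "arguments": {"series": [[[-0.02,-0.001,0.0035],[-0.002,-0.002,0.003],0],[[-0.02,-0.001,0.0035],[-0.002,-0.002,0.003],0],[[-0.02,-0.001,0.0035],[-0.002,-0.002,0.003],0],[[-0.018,-0.001,0.0035],[-0.002,-0.002,0.003],0],[[0,0,0],[0,0,0],0]]}}

```text
time: 20.25
position: [0.5137, 0.1452, 0.1016]
tcp_rot: [[0.035, -0.999, 0.021], [-0.865, -0.04, -0.499], [0.5, -0.001, -0.866]]
ft_force: [0.1, -0.2, -1.8]
grip_width: 0.041
```

```bash
python3 - <<'E'
from h import *
c=capture("side");im=c["img"];cv2.imwrite("pics/s6.png",cv2.resize(im[200:340,260:390],None,fx=5,fy=4.2,interpolation=cv2.INTER_CUBIC))
c=capture("top");im=c["img"];cv2.imwrite("pics/t6.png",cv2.resize(im[160:260,200:300],None,fx=6,fy=6,interpolation=cv2.INTER_CUBIC))
plan(*tcp_ins(0,.004,.03),5,0.0)
E
```

```text
t 20.35 pos [0.5136 0.1438 0.103 ] dist 0.0054 ang 0.1 need 1 f [-0.1125 -0.917  -2.5219] w 0.037 q [ 0.7717  0.4842 -0.4547  0.4451 -1.0448  0.5312]
[[[0.0053,0.0005,-0.0008],[-0.001,0.0,-0.001],0.0]]
```

View pics/s6.png

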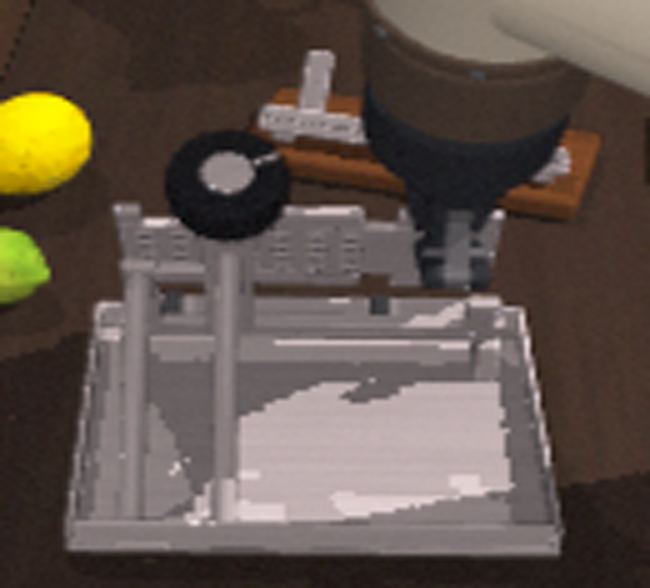

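View pics/t6.png

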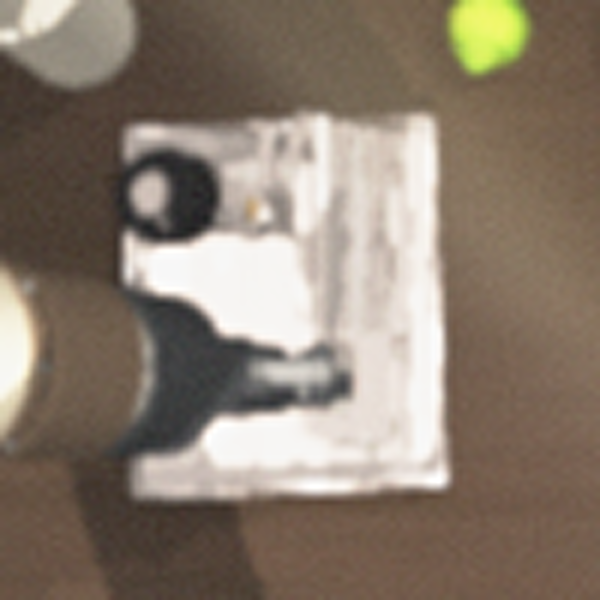

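Emit:
{"name": "carry_out", "arguments": {"series": [[[-0.005,0,0],[0,0,0],0],[[-0.005,0,0],[0,0,0],0],[[-0.003,0,0],[0,0,0],0],[[0,0,0],[0,0,0],0]]}}

```text
time: 20.75
position: [0.5133, 0.1553, 0.0971]
tcp_rot: [[0.031, -0.999, 0.021], [-0.866, -0.038, -0.499], [0.499, -0.003, -0.867]]
ft_force: [-0.4, 0.1, -2.7]
grip_width: 0.044
```

```bash
python3 - <<'E'
from h import *
c=capture("side");im=c["img"];cv2.imwrite("pics/s7.png",cv2.resize(im[200:340,260:390],None,fx=5,fy=4.2,interpolation=cv2.INTER_CUBIC))
s=plan(*tcp_ins(0,.004,.0),5,0.0);print(s["wrist_torque"])
E
```

```text
t 20.8 pos [0.5133 0.1551 0.0972] dist 0.012 ang 0.22 need 1 f [ 0.0983  0.5049 -1.4814] w 0.04 q [ 0.7868  0.4988 -0.4441  0.4385 -1.044   0.5178]
[[[-0.012,0.0007,-0.0002],[-0.001,0.001,-0.004],0.0]]
[1.3413 0.1621 0.0064]
```

View pics/s7.png

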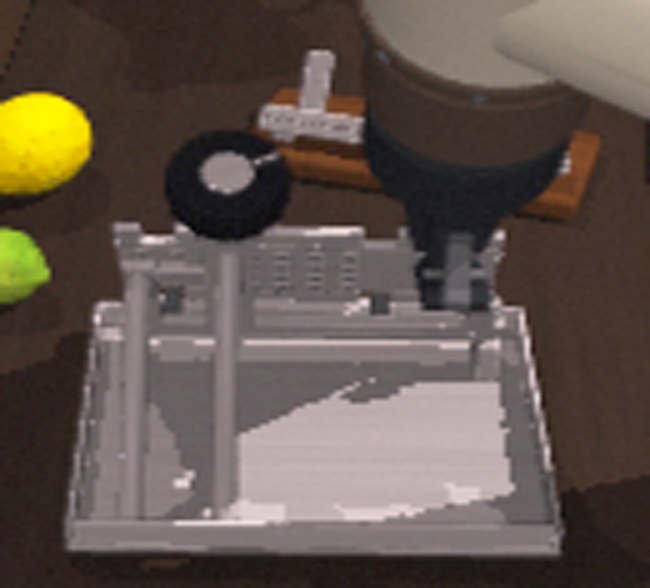

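Emit:
{"name": "carry_out", "arguments": {"series": [[[-0.004,0,0],[0,0,0],0],[[-0.003,0,0],[0,0,0],0],[[0,0,0],[0,0,0],0]]}}

```text
time: 21.1
position: [0.5131, 0.1613, 0.0939]
tcp_rot: [[0.03, -0.999, 0.021], [-0.866, -0.037, -0.498], [0.499, -0.003, -0.867]]
ft_force: [-1.0, -0.2, -3.0]
grip_width: 0.038
```

Emit:
{"name": "carry_out", "arguments": {"series": [[[-0.0025,0,0],[0,0,0],0],[[0,0,0],[0,0,0],0]]}}

```text
time: 21.3
position: [0.513, 0.1622, 0.0934]
tcp_rot: [[0.031, -0.999, 0.021], [-0.864, -0.037, -0.502], [0.502, -0.002, -0.865]]
ft_force: [1.1, -0.3, -1.6]
grip_width: 0.041
```

```bash
python3 - <<'E'
from h import *
c=capture("side");im=c["img"];cv2.imwrite("pics/s8.png",cv2.resize(im[200:340,260:390],None,fx=5,fy=4.2,interpolation=cv2.INTER_CUBIC))
s=plan(*tcp_ins(0,.004,.0),5,0.0);print(s["wrist_torque"])
E
```

```text
t 21.35 pos [0.5129 0.1622 0.0934] dist 0.004 ang 0.26 need 1 f [-0.1774 -1.7491 -1.4203] w 0.041 q [ 0.7972  0.5098 -0.4364  0.4352 -1.0468  0.5089]
[[[-0.0039,0.0006,0.0001],[-0.0,-0.002,-0.004],0.0]]
[ 0.6276 -0.1062  0.2392]
```

View pics/s8.png

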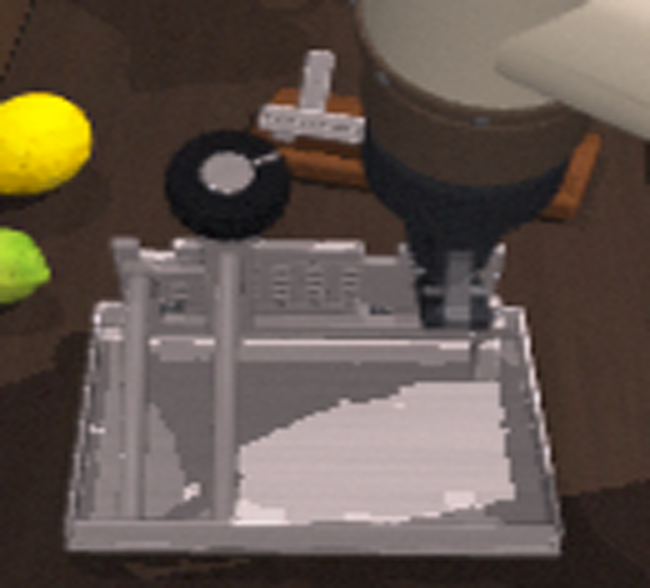

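Emit:
{"name": "carry_out", "arguments": {"series": [[[-0.001,0,0.002],[0,0,0],0],[[-0.001,0,0.002],[0,0,0],0],[[0,0,0],[0,0,0],0]]}}

```text
time: 21.65
position: [0.513, 0.1606, 0.0903]
tcp_rot: [[0.031, -0.999, 0.02], [-0.863, -0.037, -0.505], [0.505, -0.002, -0.863]]
ft_force: [0.2, -1.5, -1.2]
grip_width: 0.04
```

```bash
python3 - <<'E'
from h import *
c=capture("side");im=c["img"];cv2.imwrite("pics/s9.png",cv2.resize(im[200:340,260:390],None,fx=5,fy=4.2,interpolation=cv2.INTER_CUBIC))
c=capture("top");im=c["img"];cv2.imwrite("pics/t9.png",cv2.resize(im[160:260,200:300],None,fx=6,fy=6,interpolation=cv2.INTER_CUBIC))
s=plan(*tcp_ins(0,.0,.0),5,0.0);print(s["wrist_torque"],s["tcp_rot"].T@s["ft_force"])
E
```

```text
t 21.75 pos [0.513  0.1606 0.0902] dist 0.0038 ang 0.4 need 1 f [ 0.0658 -3.0411 -0.0766] w 0.042 q [ 0.7956  0.5142 -0.4416  0.4399 -1.0411  0.5042]
[[[-0.0037,0.0006,0.0005],[0.0,-0.006,-0.004],0.0]]
[0.2985 0.0259 0.2069] [2.5867 0.0457 1.6017]
```

View pics/s9.png

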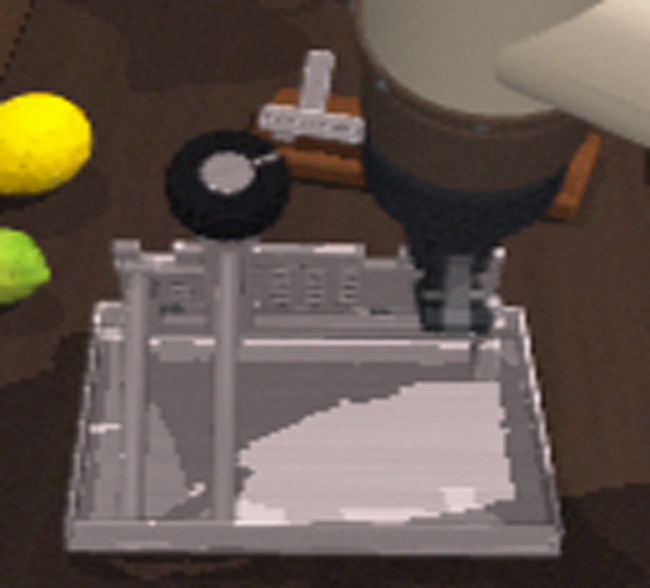

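View pics/t9.png

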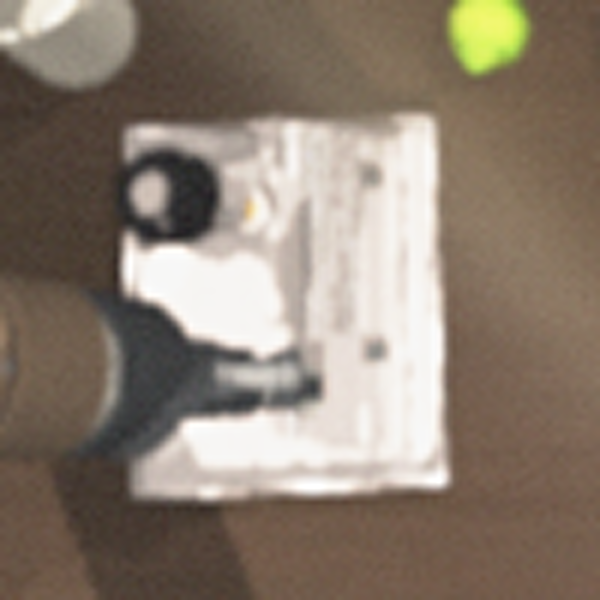

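Emit:
{"name": "carry_out", "arguments": {"series": [[[-0.001,0,0.002],[0,0,0],0],[[0,0,0.002],[0,0,0],0],[[0,0,0],[0,0,0],0]]}}

```text
time: 22.05
position: [0.5126, 0.1603, 0.0895]
tcp_rot: [[0.031, -0.999, 0.022], [-0.861, -0.038, -0.507], [0.507, -0.003, -0.862]]
ft_force: [2.2, -3.5, -2.5]
grip_width: 0.036
```

```bash
python3 - <<'E'
from h import *
s=plan(*tcp_ins(0,.0,.0),5,0.0);print(s["wrist_torque"],s["tcp_rot"].T@s["ft_force"])
E
```

```text
t 22.05 pos [0.5126 0.1603 0.0895] dist 0.0036 ang 0.52 need 1 f [ 2.2416 -3.4677 -2.4915] w 0.036 q [ 0.7968  0.5146 -0.4457  0.4441 -1.0385  0.5003]
[[[-0.0036,0.0002,-0.0003],[-0.002,-0.008,-0.003],0.0]]
[ 0.0981 -0.5646  0.5065] [ 1.7937 -2.098   3.9545]
```

Emit:
{"name": "carry_out", "arguments": {"series": [[[-0.003,0,0.001],[-0.002,-0.008,-0.003],0],[[-0.003,0,0.001],[0,0,0],0],[[0,0,0],[0,0,0],0]]}}

```text
time: 22.35
position: [0.5127, 0.1604, 0.0896]
tcp_rot: [[0.035, -0.999, 0.02], [-0.858, -0.04, -0.512], [0.512, 0.001, -0.859]]
ft_force: [-1.0, -0.7, -0.2]
grip_width: 0.041
```

```bash
python3 - <<'E'
from h import *
s=plan(*tcp_ins(0,.0,.0),5,0.0);print(s["wrist_torque"],s["tcp_rot"].T@s["ft_force"])
T=s["tcp_rot"];Rn=np.column_stack([-T[:,1],-T[:,2],T[:,0]])
for n in("side","top"):
    o,c=meas(n,list(PL)+["pin_inner","pin_outer","seat"],4)
    o=clean(o);print({t:(len(o[t]),np.round(np.mean(o[t],0),4).tolist()) for t in o})
    try:
        Rp,pp,r=fit6({k:o[k] for k in PL if k in o},PL,Rn);print(n,pp,np.degrees(R.from_matrix(Rn.T@Rp).as_rotvec()),"TCP in plate",Rn.T@(s["position"]-pp))
        print("plate in seat (r0 seat)",Rseat(seat[0]).T@(pp-(np.array([.5639,.1578,.0773]) if n=="side" else np.array([.5648,.1574,.0756]))))
    except Exception as e: print(e)
    cv2.imwrite(f"pics/{n}10.png",cv2.resize(c["img"][160:340,200:390],None,fx=4,fy=3.3,interpolation=cv2.INTER_CUBIC))
E
```

```text
t 22.35 pos [0.5127 0.1604 0.0896] dist 0.0036 ang 0.79 need 1 f [-1.0411 -0.7377 -0.2066] w 0.041 q [ 0.7977  0.5177 -0.4421  0.4438 -1.0454  0.5032]
[[[-0.0036,0.0002,-0.0001],[0.001,-0.014,0.0],0.0]]
[ 0.8455 -0.0136  0.0564] [0.4914 1.0696 0.5342]
{'plate': (4, [0.5658, 0.1573, 0.0785]), 'grip_end': (4, [0.5131, 0.1767, 0.1147]), 'notch_inner': (4, [0.5352, 0.1337, 0.0459]), 'notch_outer': (3, [0.627, 0.1392, 0.0487]), 'pin_inner': (4, [0.5363, 0.1375, 0.0431]), 'pin_outer': (4, [0.6263, 0.1421, 0.0442]), 'seat': (4, [0.5619, 0.1558, 0.0783])}
side [0.5651 0.1559 0.078 ] [-2.0515  0.3085  0.8788] TCP in plate [-0.0522  0.0134  0.0002]
plate in seat (r0 seat) [ 0.0012 -0.0004  0.002 ]
{'plate': (4, [0.5704, 0.1553, 0.076]), 'grip_end': (4, [0.5151, 0.1779, 0.1146]), 'notch_inner': (4, [0.5392, 0.1355, 0.0465]), 'notch_outer': (4, [0.6284, 0.1391, 0.0458]), 'pin_inner': (4, [0.5336, 0.1388, 0.0462]), 'pin_outer': (4, [0.6287, 0.1407, 0.0436]), 'seat': (4, [0.5637, 0.1557, 0.0753])}
top [0.5681 0.156  0.0768] [-1.6863  0.1077 -0.2649] TCP in plate [-0.0552  0.0144  0.0008]
plate in seat (r0 seat) [0.0033 0.0003 0.0019]
```

View pics/side10.png

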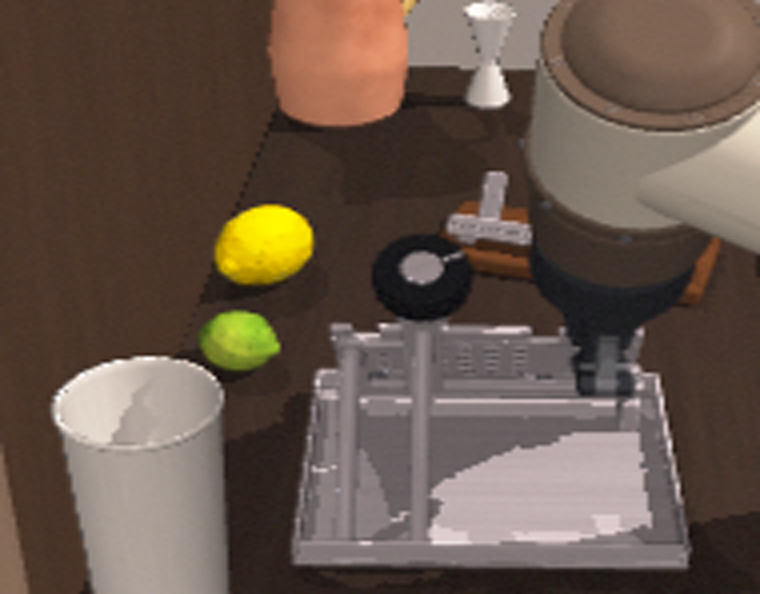

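Emit:
{"name": "carry_out", "arguments": {"series": [[[0,0,-0.002],[0,-0.007,0],0],[[-0.003,0,0],[0,-0.007,0],0],[[-0.004,0,0],[0,0,0],0]]}}

```text
time: 25.85
position: [0.5121, 0.1616, 0.0902]
tcp_rot: [[0.036, -0.999, 0.015], [-0.858, -0.038, -0.513], [0.513, 0.006, -0.858]]
ft_force: [4.7, -14.6, 11.2]
grip_width: 0.039
```

```bash
python3 - <<'E'
from h import *
s=plan(*tcp_ins(0,.0,.0),5,0.0);print(s["wrist_torque"],s["tcp_rot"].T@s["ft_force"])
E
```

```text
t 25.85 pos [0.5121 0.1616 0.0902] dist 0.003 ang 0.94 need 1 f [  4.7217 -14.6319  11.1993] w 0.039 q [ 0.7991  0.5196 -0.4355  0.4372 -1.0539  0.5081]
[[[-0.0029,-0.0003,0.0009],[0.006,-0.015,0.001],0.0]]
[-4.5436 -1.6325  0.9236] [18.4631 -4.0954 -2.038 ]
```

Emit:
{"name": "carry_out", "arguments": {"series": [[[-0.001,0,0.003],[0,-0.007,0],0],[[-0.001,0,0.003],[0,-0.005,0],0],[[0,0,0.003],[0,0,0],0]]}}

```text
time: 26.15
position: [0.5121, 0.1598, 0.0886]
tcp_rot: [[0.035, -0.999, 0.018], [-0.861, -0.039, -0.507], [0.507, 0.002, -0.862]]
ft_force: [-12.7, 5.4, 16.7]
grip_width: 0.039
```

```bash
python3 - <<'E'
from h import *
s=plan(*tcp_ins(0,.0,.0),5,0.0);print(s["wrist_torque"],s["tcp_rot"].T@s["ft_force"])
E
```

```text
t 26.15 pos [0.5121 0.1598 0.0886] dist 0.0038 ang 0.5 need 1 f [-12.6851   5.4349  16.6809] w 0.039 q [ 0.7958  0.5165 -0.4441  0.4405 -1.0403  0.5065]
[[[-0.0036,-0.0004,-0.0013],[0.002,-0.008,0.0],0.0]]
[-0.2628  2.0826 -1.0782] [  3.3386  12.4952 -17.3616]
```

Emit:
{"name": "carry_out", "arguments": {"series": [[[0,0,0],[0,0,0],0],[[-0.002,-0.001,0],[0,-0.005,0],0],[[-0.002,0,0.002],[0,-0.003,0],0],[[0,0,0.003],[0,0,0],0]]}}

```text
time: 26.55
position: [0.5122, 0.1597, 0.0885]
tcp_rot: [[0.036, -0.999, 0.02], [-0.861, -0.041, -0.508], [0.508, 0.001, -0.861]]
ft_force: [-13.4, 5.2, 16.8]
grip_width: 0.038
```

```bash
python3 - <<'E'
from h import *
s=plan(*tcp_ins(0,.0,.0),5,0.0);print(s["wrist_torque"],s["tcp_rot"].T@s["ft_force"])
c=capture("side");im=c["img"];cv2.imwrite("pics/s11.png",cv2.resize(im[200:340,260:390],None,fx=5,fy=4.2,interpolation=cv2.INTER_CUBIC))
c=capture("top");im=c["img"];cv2.imwrite("pics/t11.png",cv2.resize(im[160:260,200:300],None,fx=6,fy=6,interpolation=cv2.INTER_CUBIC))
E
```

```text
t 26.55 pos [0.5122 0.1597 0.0885] dist 0.0039 ang 0.54 need 1 f [-13.4089   5.1527  16.8093] w 0.038 q [ 0.7961  0.5165 -0.4454  0.4426 -1.0392  0.5054]
[[[-0.0036,-0.0003,-0.0014],[0.001,-0.009,0.001],0.0]]
[-0.0346  2.2401 -1.1898] [  3.6284  13.2084 -17.3572]
```

View pics/s11.png

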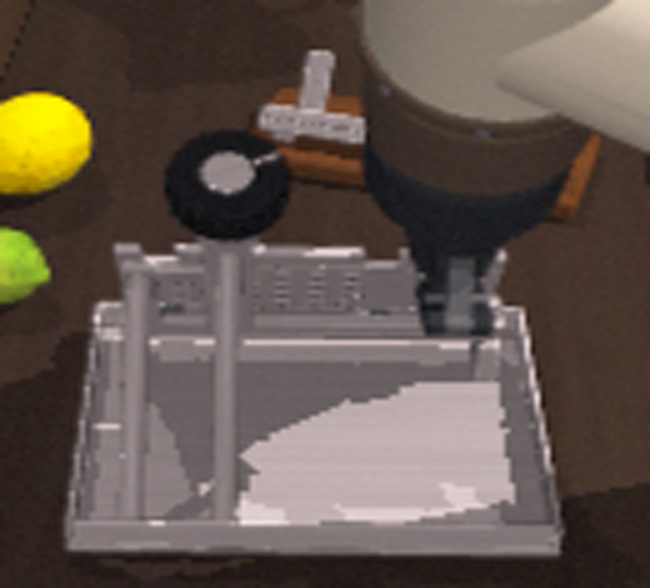

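View pics/t11.png

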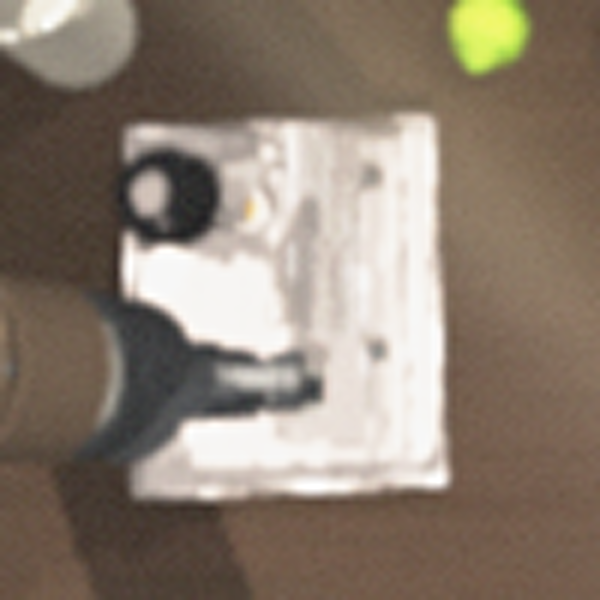

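Emit:
{"name": "carry_out", "arguments": {"series": [[[0,0,0],[0,0,0],0],[[0,0,0],[0,0,0],0.15],[[0,0,0],[0,0,0],0.25],[[0,0,0],[0,0,0],0.25]]}}

```text
time: 27.05
position: [0.5129, 0.1632, 0.0868]
tcp_rot: [[0.035, -0.999, 0.023], [-0.865, -0.042, -0.5], [0.5, -0.002, -0.866]]
ft_force: [-0.3, 0.3, -0.7]
grip_width: 0.249
```

```bash
python3 - <<'E'
from h import *
s=plan(*tcp_ins(0,.0,.0),5,0.0);print(s["wrist_torque"],s["tcp_rot"].T@s["ft_force"])
c=capture("side");im=c["img"];cv2.imwrite("pics/s12.png",cv2.resize(im[200:340,260:390],None,fx=5,fy=4.2,interpolation=cv2.INTER_CUBIC))
E
```

```text
t 27.05 pos [0.5129 0.1632 0.0868] dist 0.0013 ang 0.16 need 1 f [-0.3404  0.2632 -0.6736] w 0.249 q [ 0.798   0.5175 -0.444   0.4399 -1.0306  0.5049]
[[[0.0002,0.0005,-0.0011],[-0.003,-0.0,0.001],0.0]]
[0.9652 0.1079 0.0164] [-0.5767  0.3304  0.444 ]
```

View pics/s12.png

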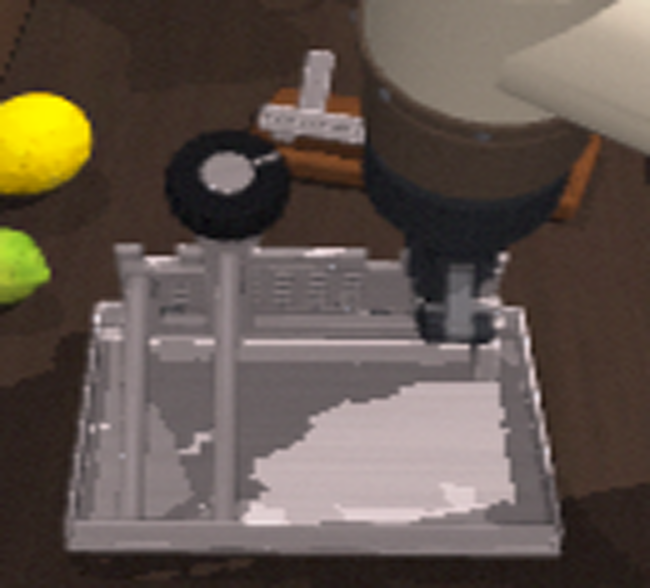

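Emit:
{"name": "carry_out", "arguments": {"series": [[[0,0,-0.02],[0,0,0],0.25],[[0,0,-0.03],[0,0,0],0.25],[[0,0,-0.03],[0,0,0],0.25],[[0.02,0,0],[0,0,0],0],[[0.03,0,0],[0,0,0],0]]}}

```text
time: 27.6
position: [0.5125, 0.1628, 0.1789]
tcp_rot: [[0.04, -0.999, 0.019], [-0.865, -0.044, -0.5], [0.5, 0.004, -0.866]]
ft_force: [0.2, -0.5, 0.2]
grip_width: -0.001
```

```bash
python3 - <<'E'
from h import *
s=get_state();print(s["position"],s["ft_force"])
for n in("side","top"):
    o,c=meas(n,list(PL)+["clamp_shoe"],4)
    o=clean(o);print({t:(len(o[t]),np.round(np.mean(o[t],0),4).tolist()) for t in o})
    Rp,pp,r=fit6({k:o[k] for k in PL if k in o},PL,Rseat(seat[0]));S=np.array([.5639,.1578,.0773]) if n=="side" else np.array([.5648,.1574,.0756])
    print(n,"in seat",Rseat(seat[0]).T@(pp-S),"rot",np.degrees(R.from_matrix(Rseat(seat[0]).T@Rp).as_rotvec()))
    cv2.imwrite(f"pics/{n}13.png",cv2.resize(c["img"][160:340,200:390],None,fx=4,fy=3.3,interpolation=cv2.INTER_CUBIC))
E
```

```text
[0.5125 0.1628 0.1789] [ 0.183  -0.5239  0.2473]
{'plate': (4, [0.566, 0.1578, 0.0744]), 'grip_end': (4, [0.5116, 0.176, 0.1157]), 'notch_inner': (4, [0.5352, 0.1339, 0.047]), 'notch_outer': (3, [0.627, 0.1402, 0.0481]), 'clamp_shoe': (0, nan)}
side in seat [ 0.0008 -0.0008  0.0014] rot [-3.1156  1.7203  0.6751]
{'plate': (3, [0.5689, 0.155, 0.0735]), 'grip_end': (4, [0.5126, 0.1764, 0.1129]), 'notch_inner': (4, [0.5395, 0.1356, 0.0446]), 'notch_outer': (4, [0.6291, 0.1394, 0.047]), 'clamp_shoe': (0, nan)}
top in seat [ 0.0021 -0.0006  0.0019] rot [-1.3682 -0.6017  1.5574]
  return _methods._mean(a, axis=axis, dtype=dtype,
  ret = ret.dtype.type(ret / rcount)
```

View pics/side13.png

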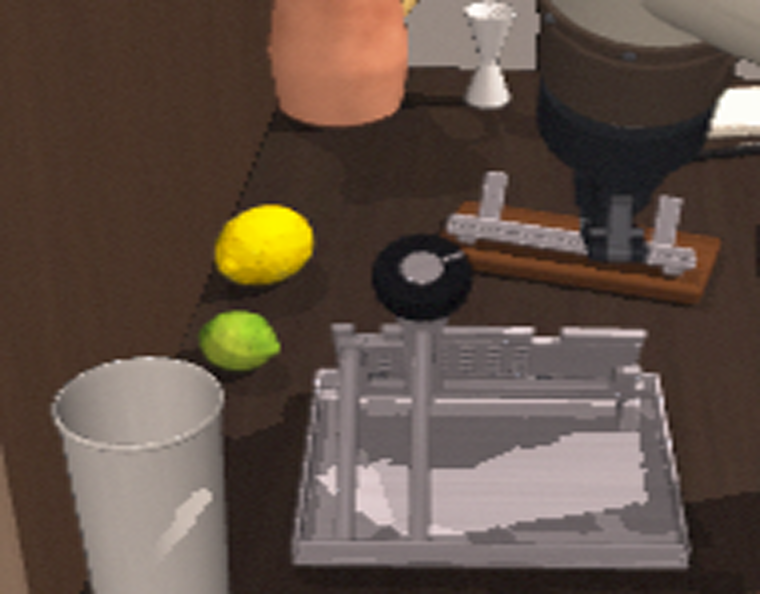

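View pics/top13.png

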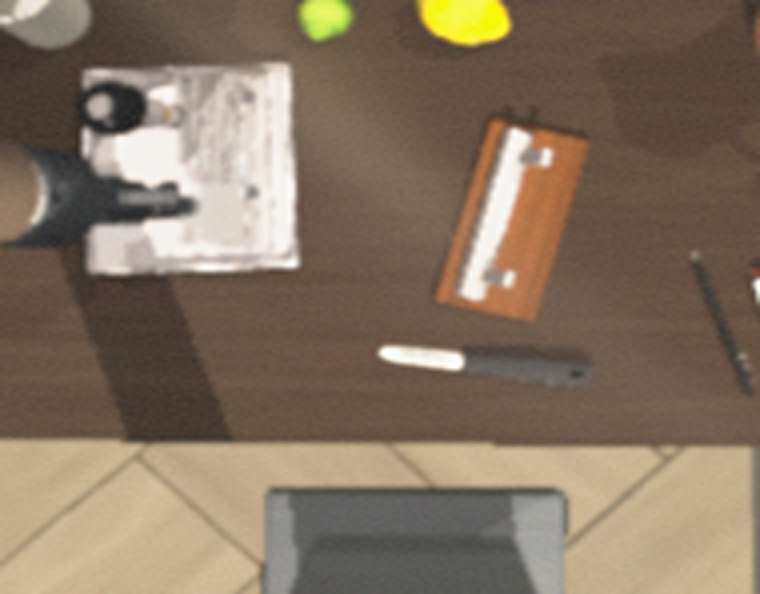

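```bash
cat >> h.py <<'E'
S0=np.array([.5647,.1572,.0765])
def sp(x,y,z): Rp=Rseat(seat[0]);return Rp@np.array([x,y,z])+S0,TR(Rp)
def inseat(p): return Rseat(seat[0]).T@(np.array(p)-S0)
E
python3 - <<'E'
from h import *
print(inseat(get_state()["position"]))
plan(*sp(-.035,.10,.05),5,0.0)
E
```

```text
[-0.0518  0.0928  0.0454]
t 30.0 pos [0.5126 0.1622 0.1796] dist 0.0189 ang 0.21 need 1 f [ 0.0708 -0.0532  0.3375] w 0.0 q [ 0.8012  0.4097 -0.337   0.3941 -1.2304  0.6029]
[[[0.0046,-0.0168,-0.0072],[0.001,-0.001,0.003],0.0]]
```

Emit:
{"name": "carry_out", "arguments": {"series": [[[0.005,-0.01,0.01],[0,0,0],0],[[0,0,0.03],[0,0,0],0],[[0,0,0.03],[0,0,0],0],[[0,0,0.03],[0,0,0],0],[[0,0,0.012],[0,0,0],0]]}}

```text
time: 30.5
position: [0.5289, 0.1015, 0.0827]
tcp_rot: [[0.038, -0.999, 0.024], [-0.867, -0.045, -0.496], [0.496, -0.003, -0.868]]
ft_force: [-0.4, -0.8, 0.4]
grip_width: -0.005
```

```bash
python3 - <<'E'
from h import *
s=get_state();print(inseat(s["position"]),s["ft_force"])
plan(*sp(-.042,-.02,.02),5,0.0)
E
```

```text
[-0.038  -0.0218  0.05  ] [-0.4084 -0.8239  0.3552]
t 30.5 pos [0.5289 0.1015 0.0827] dist 0.0303 ang 0.4 need 1 f [-0.4084 -0.8239  0.3552] w -0.005 q [ 0.6893  0.4989 -0.5101  0.509  -0.9558  0.5454]
[[[-0.0301,0.0039,-0.0016],[-0.005,0.004,0.003],0.0]]
```

Emit:
{"name": "carry_out", "arguments": {"series": [[[-0.012,0.003,-0.001],[-0.003,0.002,0.003],0],[[-0.009,0,0],[0,0,0],0],[[-0.006,0,0],[0,0,0],0],[[-0.005,0,0],[0,0,0],0]]}}

```text
time: 30.9
position: [0.5252, 0.1283, 0.0654]
tcp_rot: [[0.033, -0.999, 0.018], [-0.865, -0.037, -0.5], [0.5, 0.001, -0.866]]
ft_force: [-0.3, 0.1, -0.1]
grip_width: -0.0
```

```bash
python3 - <<'E'
from h import *
s=get_state();print(inseat(s["position"]),s["tcp_rot"].T@s["ft_force"])
E
```

```text
[-0.0407 -0.0232  0.0181] [-0.1548  0.3178  0.057 ]
```

Emit:
{"name": "carry_out", "arguments": {"series": [[[-0.003,0,0],[0,0,0],0],[[-0.003,0,0],[0,0,0],0]]}}

```text
time: 31.1
position: [0.5254, 0.1354, 0.0623]
tcp_rot: [[0.034, -0.999, 0.02], [-0.866, -0.039, -0.499], [0.499, -0.0, -0.867]]
ft_force: [-1.0, -1.1, 0.6]
grip_width: 0.0
```

Emit:
{"name": "carry_out", "arguments": {"series": [[[-0.003,0,0],[0,0,0],0],[[-0.003,0,0],[0,0,0],0]]}}

```text
time: 31.3
position: [0.5252, 0.1416, 0.0594]
tcp_rot: [[0.034, -0.999, 0.021], [-0.866, -0.04, -0.498], [0.498, -0.001, -0.867]]
ft_force: [-0.3, 0.0, 0.1]
grip_width: 0.003
```

```bash
python3 - <<'E'
from h import *
s=get_state();print(inseat(s["position"]),s["tcp_rot"].T@s["ft_force"])
E
```

```text
[-0.04   -0.0218  0.0036] [ 0.0158  0.2896 -0.1174]
```

```bash
python3 - <<'E'
from h import *
c=capture("side");im=c["img"];cv2.imwrite("pics/s14.png",cv2.resize(im[200:340,260:390],None,fx=5,fy=4.2,interpolation=cv2.INTER_CUBIC))
c=capture("top");im=c["img"];cv2.imwrite("pics/t14.png",cv2.resize(im[160:260,200:300],None,fx=6,fy=6,interpolation=cv2.INTER_CUBIC))
s=get_state();print(s["tcp_rot"].T@s["ft_force"])
E
```

```text
[0.647 0.128 0.415]
```

View pics/s14.png

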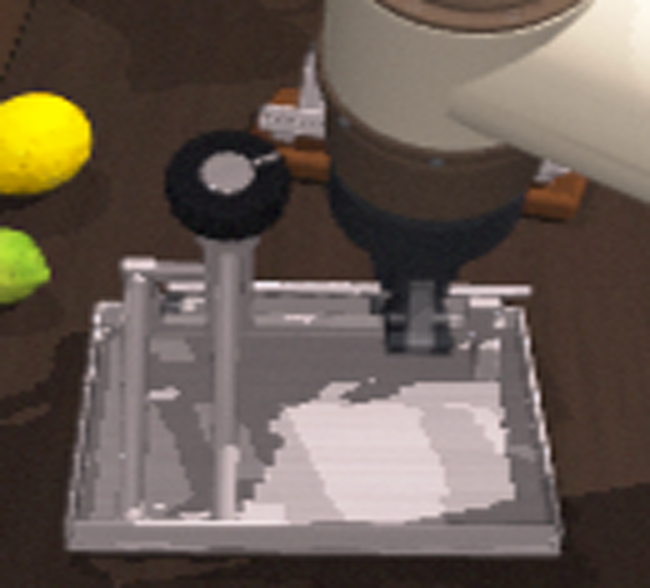

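View pics/t14.png

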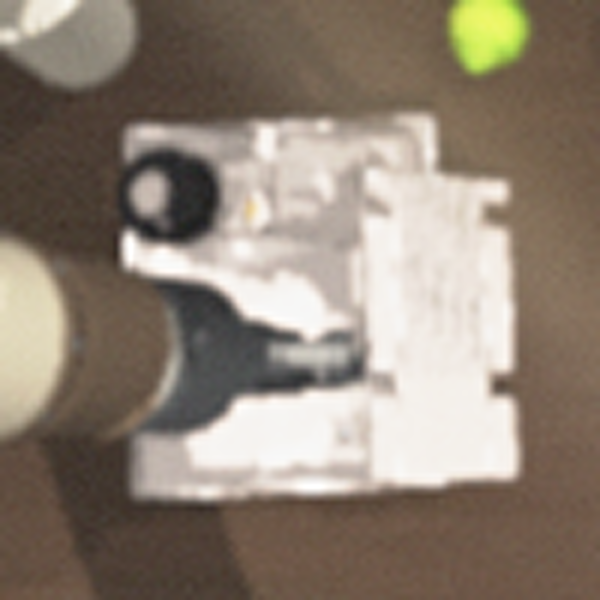

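Emit:
{"name": "carry_out", "arguments": {"series": [[[0,0,-0.01],[0,0,0],0],[[0,0,-0.03],[0,0,0],0],[[0,0,-0.04],[0,0,0],0],[[0,0.01,-0.04],[0,0,0],0],[[0,0.02,-0.04],[0,0,0],0]]}}

```text
time: 31.9
position: [0.4898, 0.2189, 0.2001]
tcp_rot: [[0.034, -0.999, 0.008], [-0.863, -0.033, -0.505], [0.505, 0.01, -0.863]]
ft_force: [-0.6, 0.9, 0.6]
grip_width: -0.0
```

```bash
python3 - <<'E'
from h import *
for n in("side","top"):
    o,c=meas(n,list(PL),3)
    print({t:(len(o[t]),np.round(o[t],4).tolist()) for t in o})
    cv2.imwrite(f"pics/{n}15.png",cv2.resize(c["img"][190:340,240:390] if n=="side" else c["img"][160:260,200:300],None,fx=5 if n=="side" else 6,fy=4 if n=="side" else 6,interpolation=cv2.INTER_CUBIC))
print(get_state()["position"])
E
```

```text
{'plate': (3, [[0.5486, 0.1026, 0.0276], [0.5507, 0.1038, 0.0307], [0.5496, 0.1043, 0.0309]]), 'grip_end': (3, [[0.4963, 0.1304, 0.0603], [0.7169, -0.0346, 0.0008], [0.4937, 0.1322, 0.0575]]), 'notch_inner': (3, [[0.5224, 0.0677, 0.0087], [0.5193, 0.0712, 0.0053], [0.5174, 0.0692, 0.0062]]), 'notch_outer': (2, [[0.7186, -0.0325, 0.0026], [0.567, 0.1588, 0.0786]])}
{'plate': (3, [[0.5531, 0.1033, 0.0298], [0.555, 0.1012, 0.0272], [0.5534, 0.1022, 0.0291]]), 'grip_end': (1, [[0.4986, 0.1326, 0.0603]]), 'notch_inner': (3, [[0.5232, 0.0718, 0.0052], [0.5204, 0.0694, 0.0064], [0.523, 0.0719, 0.0089]]), 'notch_outer': (3, [[0.6147, 0.0737, 0.0104], [0.6129, 0.0744, 0.0052], [0.6161, 0.0773, 0.0054]])}
[0.4899 0.2181 0.1983]
```

View pics/side15.png

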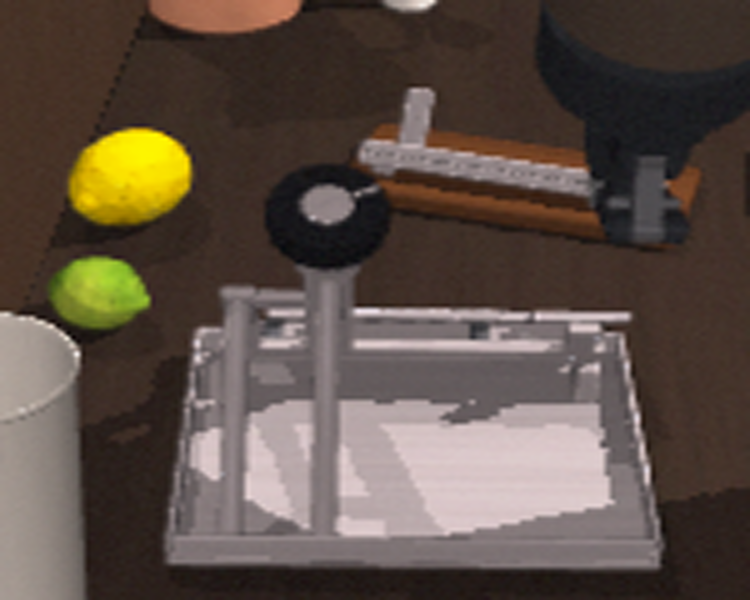

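View pics/top15.png

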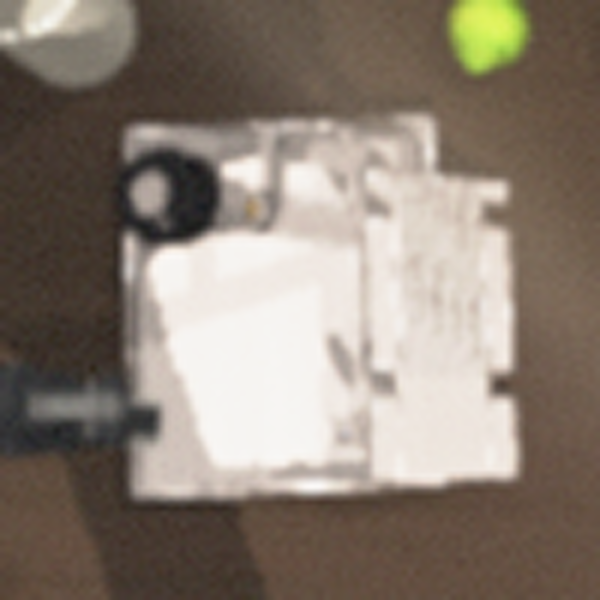

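```bash
cat >> h.py <<'E'
def Rdown(yaw): c,s=np.cos(yaw),np.sin(yaw); return np.column_stack([[s,-c,0],[-c,-s,0],[0,0,-1]])
E
python3 - <<'E'
from h import *
plan([.53,.06,.19],Rdown(np.radians(3)),5,0.0)
E
```

```text
t 33.4 pos [0.4899 0.2181 0.1983] dist 0.1634 ang 30.37 need 4 f [-0.4244 -0.3062  0.2278] w -0.0 q [ 0.8968  0.4182 -0.255   0.3375 -1.3353  0.5584]
[[[0.0334,-0.0087,0.0219],[0.004,-0.132,-0.004],0.0],[[0.036,-0.0085,0.0173],[0.004,-0.132,-0.004],0.0],[[0.038,-0.0083,0.0124],[0.004,-0.132,-0.004],0.0],[[0.0394,-0.0081,0.0073],[0.004,-0.132,-0.004],0.0]]
```

Emit:
{"name": "carry_out", "arguments": {"series": [[[0.033,-0.009,0.022],[0.004,-0.132,-0.004],0],[[0.036,-0.0085,0.017],[0.004,-0.132,-0.004],0],[[0.038,-0.008,0.012],[0.004,-0.132,-0.004],0],[[0.039,-0.008,0.007],[0.004,-0.132,-0.004],0]]}}

```text
time: 33.8
position: [0.5327, 0.067, 0.1883]
tcp_rot: [[0.075, -0.997, 0.004], [-0.997, -0.075, 0.01], [-0.009, -0.005, -1.0]]
ft_force: [1.8, -0.1, -0.3]
grip_width: -0.0
```

```bash
python3 - <<'E'
from h import *
plan([.662,.093,.09],Rdown(np.radians(3)),5,0.0)
E
```

```text
t 33.8 pos [0.5327 0.067  0.1883] dist 0.1645 ang 1.43 need 4 f [ 1.8414 -0.1063 -0.3358] w -0.0 q [ 0.4233  0.2696 -0.2736 -0.0081 -1.0197  1.2267]
[[[-0.0038,-0.0326,0.0248],[-0.001,0.002,0.006],0.0],[[-0.0041,-0.0326,0.0247],[-0.001,0.002,0.006],0.0],[[-0.0043,-0.0326,0.0247],[-0.001,0.002,0.006],0.0],[[-0.0046,-0.0326,0.0246],[-0.001,0.002,0.006],0.0]]
```

Emit:
{"name": "carry_out", "arguments": {"series": [[[-0.004,-0.034,0.02],[-0.001,0.002,0.006],0],[[-0.004,-0.034,0.02],[-0.001,0.002,0.006],0],[[-0.004,-0.034,0.02],[-0.001,0.002,0.006],0],[[-0.004,-0.032,0.02],[-0.001,0.002,0.006],0],[[0,0,0.02],[0,0,0],0]]}}

```text
time: 34.3
position: [0.6758, 0.079, 0.0943]
tcp_rot: [[0.029, -0.999, 0.016], [-1.0, -0.029, 0.009], [-0.009, -0.017, -1.0]]
ft_force: [-0.2, 0.2, -0.8]
grip_width: -0.001
```

```bash
python3 - <<'E'
from h import *
plan([.662,.095,.022],Rdown(np.radians(3)),5,0.0)
E
```

```text
t 34.3 pos [0.6758 0.079  0.0943] dist 0.0753 ang 1.7 need 2 f [-0.2446  0.2426 -0.7553] w -0.001 q [ 0.3521  0.5806 -0.0263 -0.0035 -0.9454  1.25  ]
[[[-0.0079,0.0073,0.0361],[-0.008,0.004,-0.012],0.0],[[-0.0081,0.0069,0.0361],[-0.008,0.004,-0.012],0.0]]
```

Emit:
{"name": "carry_out", "arguments": {"series": [[[-0.008,0.006,0.03],[-0.008,0.004,-0.012],0],[[-0.008,0.005,0.03],[-0.008,0.004,-0.01],0],[[0,0,0.008],[0,0,0],0]]}}

```text
time: 34.6
position: [0.6649, 0.0942, 0.0209]
tcp_rot: [[0.05, -0.999, -0.003], [-0.999, -0.05, -0.001], [0.001, 0.003, -1.0]]
ft_force: [-0.1, -0.2, -0.0]
grip_width: 0.004
```

```bash
python3 - <<'E'
from h import *
plan([.59,.095,.022],Rdown(np.radians(3)),5,0.0)
c=capture("top");im=c["img"];cv2.imwrite("pics/t16.png",cv2.resize(im[150:260,200:310],None,fx=5.5,fy=5.5,interpolation=cv2.INTER_CUBIC))
c=capture("side");im=c["img"];cv2.imwrite("pics/s16.png",cv2.resize(im[200:340,240:390],None,fx=5,fy=4.2,interpolation=cv2.INTER_CUBIC))
E
```

```text
t 34.6 pos [0.6649 0.0942 0.0209] dist 0.075 ang 0.25 need 2 f [-0.1169 -0.1958 -0.0039] w 0.004 q [ 0.3809  0.6588 -0.095  -0.0002 -0.8204  1.2397]
[[[-0.0023,0.0374,-0.0004],[0.002,-0.0,-0.001],0.0],[[-0.0023,0.0374,-0.0005],[0.002,-0.0,-0.001],0.0]]
```

View pics/t16.png

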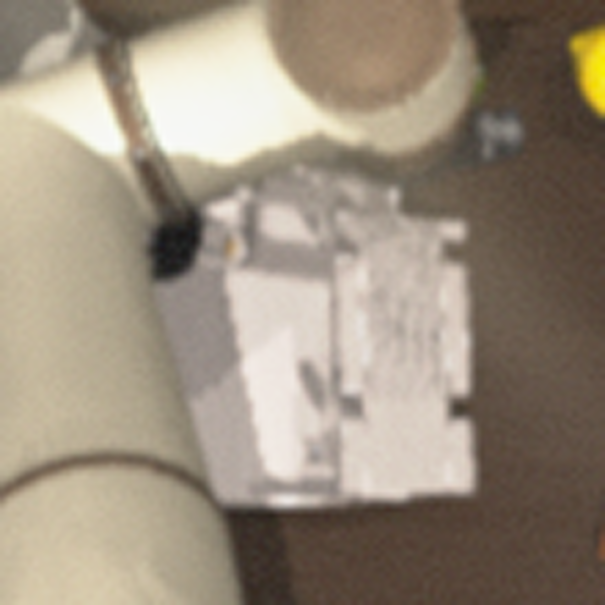

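View pics/s16.png

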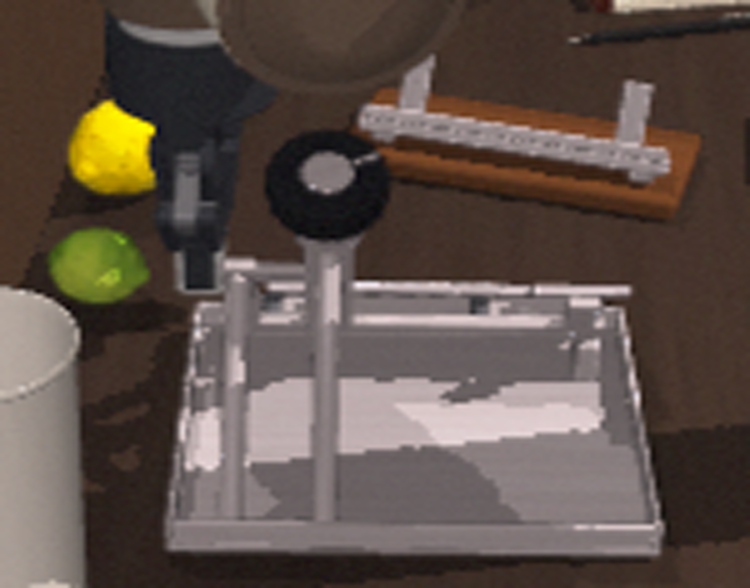

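Emit:
{"name": "carry_out", "arguments": {"series": [[[-0.001,0.018,0],[0,0,0],0],[[-0.001,0.016,0],[0,0,0],0],[[-0.001,0.016,0],[0,0,0],0]]}}

```text
time: 35.0
position: [0.6227, 0.0947, 0.0289]
tcp_rot: [[0.05, -0.999, 0.015], [-0.999, -0.05, 0.003], [-0.002, -0.015, -1.0]]
ft_force: [1.4, -0.3, -1.9]
grip_width: 0.003
```

Emit:
{"name": "carry_out", "arguments": {"series": [[[-0.001,0.016,0],[0,0,0],0],[[-0.001,0.016,0],[0,0,0],0]]}}

```text
time: 35.2
position: [0.5943, 0.0956, 0.0338]
tcp_rot: [[0.05, -0.998, 0.028], [-0.999, -0.05, 0.006], [-0.005, -0.028, -1.0]]
ft_force: [1.5, -0.9, -0.9]
grip_width: 0.003
```

```bash
python3 - <<'E'
from h import *
plan([.58,.095,.022],Rdown(np.radians(3)),5,0.0)
c=capture("side");im=c["img"];cv2.imwrite("pics/s17.png",cv2.resize(im[200:340,240:400],None,fx=5,fy=4.2,interpolation=cv2.INTER_CUBIC))
E
```

```text
t 35.2 pos [0.5943 0.0956 0.0338] dist 0.0186 ang 1.62 need 1 f [ 1.5216 -0.8539 -0.9213] w 0.003 q [ 0.4312  0.5391 -0.3039  0.0091 -0.7002  1.1826]
[[[-0.0,0.0147,0.0114],[-0.028,0.005,-0.002],0.0]]
```

View pics/s17.png

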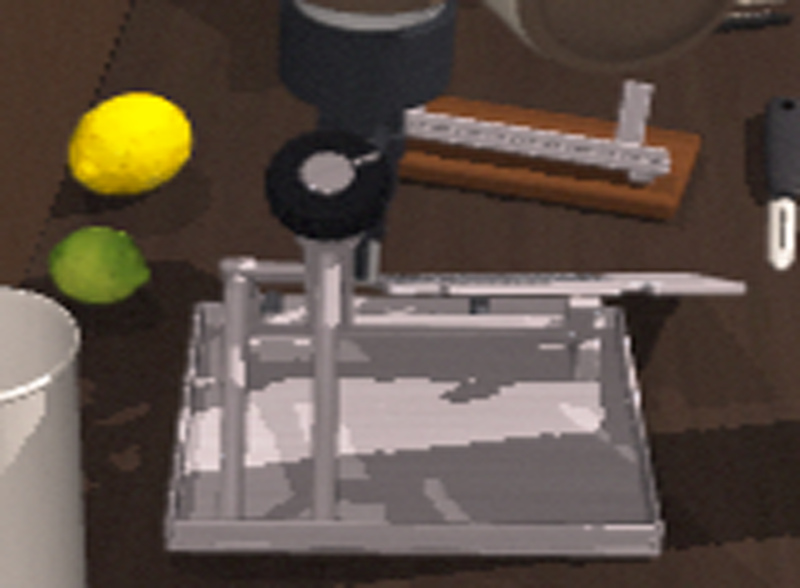

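Emit:
{"name": "carry_out", "arguments": {"series": [[[0,-0.008,0],[0,0,0],0],[[0,0,-0.04],[0,0,0],1],[[0,0.01,-0.045],[0,0,0],1],[[0,0.03,-0.03],[0,0,0],1]]}}

```text
time: 35.65
position: [0.5626, 0.0926, 0.153]
tcp_rot: [[0.049, -0.998, 0.027], [-0.999, -0.049, 0.004], [-0.003, -0.027, -1.0]]
ft_force: [0.2, 1.1, 1.2]
grip_width: 0.503
```

```bash
python3 - <<'E'
from h import *
for n in("side","top"):
    o,c=meas(n,list(PL),2)
    print({t:(len(o[t]),np.round(o[t],4).tolist()) for t in o})
    cv2.imwrite(f"pics/{n}18.png",cv2.resize(c["img"][190:340,240:420] if n=="side" else c["img"][150:280,200:330],None,fx=4 if n=="side" else 4.5,fy=4 if n=="side" else 4.5,interpolation=cv2.INTER_CUBIC))
print(get_state()["position"],get_state()["time"])
E
```

```text
{'plate': (2, [[0.4989, 0.0924, 0.0296], [0.4977, 0.0907, 0.0334]]), 'grip_end': (2, [[0.4395, 0.1155, 0.057], [0.4395, 0.1154, 0.0576]]), 'notch_inner': (2, [[0.4734, 0.056, 0.0062], [0.718, -0.0314, -0.0004]]), 'notch_outer': (2, [[0.5649, 0.0703, 0.0143], [0.5605, 0.0722, 0.0105]])}
{'plate': (2, [[0.5038, 0.0927, 0.0291], [0.5021, 0.0906, 0.0271]]), 'grip_end': (2, [[0.4413, 0.1157, 0.0566], [0.4419, 0.115, 0.0525]]), 'notch_inner': (2, [[0.4772, 0.0583, 0.0078], [0.4778, 0.0582, 0.006]]), 'notch_outer': (1, [[0.5653, 0.0743, 0.0109]])}
[0.5583 0.0921 0.1489] 36.65
```

View pics/side18.png

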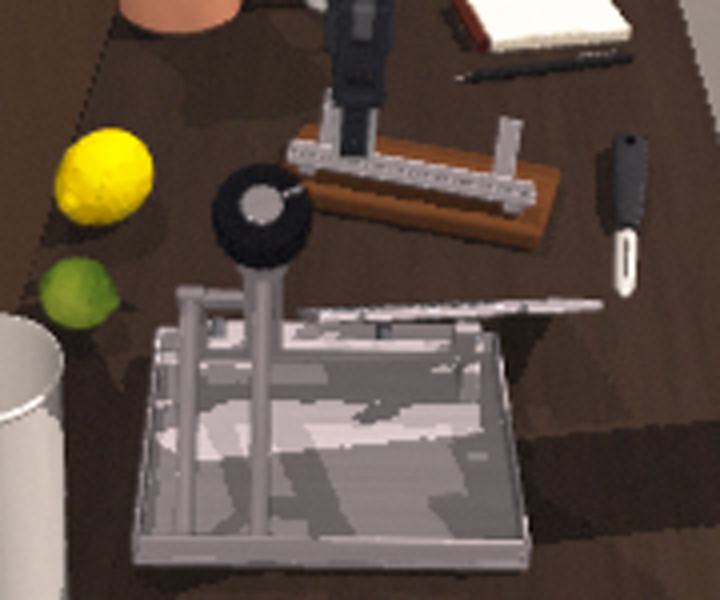

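View pics/top18.png

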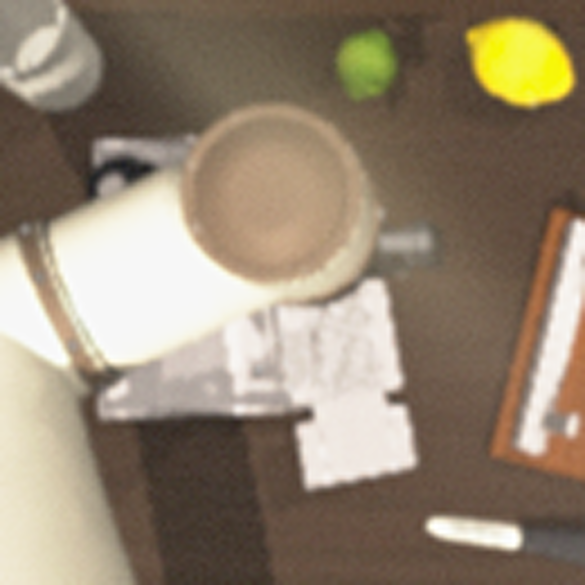

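```bash
cat >> h.py <<'E'
obs={'plate':[[0.4989,0.0924,0.0296],[0.4977,0.0907,0.0334],[0.5038,0.0927,0.0291],[0.5021,0.0906,0.0271]],'grip_end':[[0.4395,0.1155,0.057],[0.4395,0.1154,0.0576],[0.4413,0.1157,0.0566],[0.4419,0.115,0.0525]],'notch_inner':[[0.4734,0.056,0.0062],[0.4772,0.0583,0.0078],[0.4778,0.0582,0.006]],'notch_outer':[[0.5649,0.0703,0.0143],[0.5605,0.0722,0.0105],[0.5653,0.0743,0.0109]]}
E
python3 - <<'E'
from h import *
Rp,pp,r=fit6(obs,PL,Rz(np.radians(9))@Rseat(0)@R.from_euler('x',-20,degrees=True).as_matrix())
print(Rp,pp,np.abs(r).mean(0));open("h.py","a").write("RP=np.array(%s);PP=np.array(%s)\n"%(Rp.tolist(),pp.tolist()))
print("elev y",np.degrees(np.arcsin(Rp[2,1])),"yaw",np.degrees(np.arctan2(Rp[1,0],Rp[0,0])))
for y in (.012,.10): 
    print(Rp@[-.058,y,0]+pp)
for y,z in((-.045,0),(.045,0)): print([ (Rp@[x,y,z]+pp).round(3).tolist() for x in(-.08,.08)])
# body centre / corners
b=Rp@[-.058,.014+.073,0]+pp;print("body",b)
T=TR(Rp);print(T)
plan(Rp@[-.058,.10,0]+pp,T,5,1.0)
E
```

```text
[[ 0.9839 -0.1656  0.0666]
 [ 0.1707  0.7643 -0.6219]
 [ 0.0521  0.6232  0.7803]] [0.4991 0.0906 0.0308] [1.9536 1.0631 1.5237]
elev y 38.55310333332332 yaw 9.844121213674969
[0.44   0.0899 0.0353]
[0.4255 0.1571 0.0901]
[[0.428, 0.043, -0.001], [0.585, 0.07, 0.007]]
[[0.413, 0.111, 0.055], [0.57, 0.139, 0.063]]
body [0.4276 0.1472 0.082 ]
[[ 0.0666 -0.9839  0.1656]
 [-0.6219 -0.1707 -0.7643]
 [ 0.7803 -0.0521 -0.6232]]
t 36.65 pos [0.5583 0.0921 0.1489] dist 0.1592 ang 51.73 need 7 f [ 0.5695  0.2141 -0.1798] w 0.999 q [ 0.453   0.3489 -0.2733  0.0074 -0.9294  1.1625]
[[[-0.0102,0.0187,0.008],[0.012,0.128,-0.014],1.0],[[-0.0114,0.0186,0.0064],[0.012,0.128,-0.014],1.0],[[-0.0124,0.0185,0.0047],[0.012,0.128,-0.014],1.0],[[-0.0131,0.0184,0.0028],[0.012,0.128,-0.014],1.0],[[-0.0136,0.0182,0.0009],[0.012,0.128,-0.014],1.0]]
```

```bash
python3 - <<'E'
from h import *
plan(RP@[-.058,.12,0.01]+PP+[0,0,.03],TR(RP),5,.3)
E
```

```text
t 36.65 pos [0.5583 0.0921 0.1489] dist 0.1547 ang 51.73 need 7 f [ 0.5695  0.2141 -0.1798] w 0.999 q [ 0.453   0.3489 -0.2733  0.0074 -0.9294  1.1625]
[[[-0.0115,0.0188,0.0009],[0.012,0.128,-0.014],0.3],[[-0.0118,0.0187,-0.0009],[0.012,0.128,-0.014],0.3],[[-0.0118,0.0185,-0.0026],[0.012,0.128,-0.014],0.3],[[-0.0117,0.0183,-0.0043],[0.012,0.128,-0.014],0.3],[[-0.0113,0.018,-0.006],[0.012,0.128,-0.014],0.3]]
```

Emit:
{"name": "carry_out", "arguments": {"series": [[[-0.004,0.034,-0.006],[0.012,0.09,-0.014],0.3],[[-0.01,0.03,-0.004],[0.012,0.13,-0.014],0.3],[[-0.012,0.025,-0.004],[0.012,0.135,-0.014],0.3],[[-0.013,0.02,-0.004],[0.012,0.135,-0.014],0.3],[[-0.013,0.015,-0.004],[0.012,0.135,-0.014],0.3]]}}

```text
time: 37.15
position: [0.4321, 0.1356, 0.1556]
tcp_rot: [[0.057, -0.989, 0.135], [-0.8, -0.126, -0.587], [0.598, -0.074, -0.798]]
ft_force: [0.4, -0.3, 0.1]
grip_width: 0.301
```

```bash
python3 - <<'E'
from h import *
plan(RP@[-.058,.11,0.0]+PP,TR(RP),5,.3)
E
```

```text
t 37.15 pos [0.4321 0.1356 0.1556] dist 0.0665 ang 14.7 need 2 f [ 0.4262 -0.3055  0.1423] w 0.301 q [ 0.9499  0.3188 -0.6547  0.5248 -1.1199  0.3631]
[[[-0.0296,0.0045,0.0145],[0.008,0.126,-0.024],0.3],[[-0.0313,0.0038,0.0107],[0.008,0.126,-0.024],0.3]]
```

Emit:
{"name": "carry_out", "arguments": {"series": [[[-0.03,0.0045,0.0145],[0.008,0.126,-0.024],0.3],[[-0.031,0.004,0.011],[0.008,0.126,-0.024],0.3],[[0,0,0],[0,0,0],0.3]]}}

```text
time: 37.45
position: [0.4231, 0.1706, 0.0915]
tcp_rot: [[0.073, -0.981, 0.177], [-0.609, -0.185, -0.772], [0.79, -0.052, -0.611]]
ft_force: [0.0, -1.0, 0.1]
grip_width: 0.302
```

```bash
python3 - <<'E'
from h import *
plan(RP@[-.058,.018,0.0]+PP,TR(RP),5,.3)
c=capture("side");im=c["img"];cv2.imwrite("pics/s19.png",cv2.resize(im[190:320,270:430],None,fx=4.6,fy=4.4,interpolation=cv2.INTER_CUBIC))
E
```

```text
t 37.45 pos [0.4231 0.1706 0.0915] dist 0.0938 ang 1.18 need 2 f [ 0.0416 -0.9527  0.0898] w 0.302 q [ 1.0677  0.5604 -0.6631  0.6047 -1.188   0.1816]
[[[0.003,0.0006,0.0468],[-0.005,-0.007,0.005],0.3],[[0.0034,0.0003,0.0468],[-0.005,-0.007,0.005],0.3]]
```

View pics/s19.png

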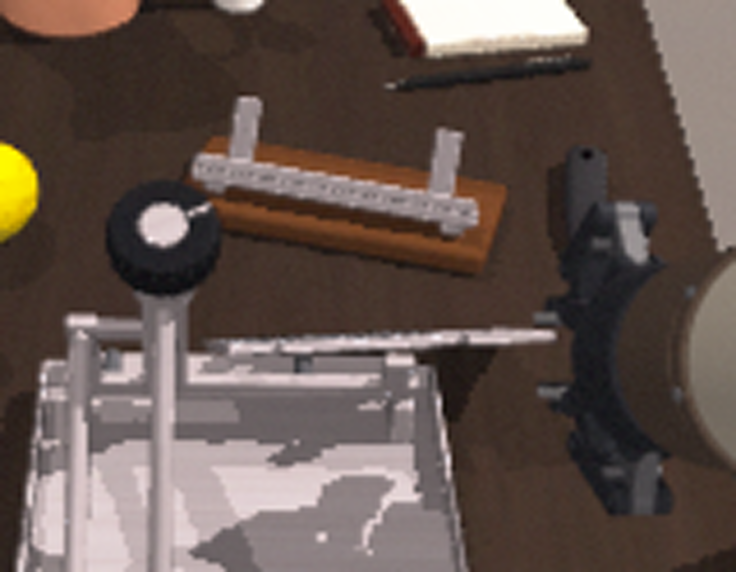

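Emit:
{"name": "carry_out", "arguments": {"series": [[[0.003,0.0005,0.04],[-0.005,-0.007,0.005],0.3],[[0.0035,0,0.03],[-0.005,-0.007,0.005],0.3],[[0,0,0],[0,0,0],0.3]]}}

```text
time: 37.8
position: [0.4377, 0.1132, 0.0586]
tcp_rot: [[0.058, -0.984, 0.171], [-0.635, -0.168, -0.754], [0.77, -0.065, -0.635]]
ft_force: [-0.4, -0.7, 1.2]
grip_width: 0.306
```

```bash
python3 - <<'E'
from h import *
plan(RP@[-.058,.018,0.0]+PP,TR(RP),5,.3)
c=capture("side");im=c["img"];cv2.imwrite("pics/s20.png",cv2.resize(im[190:320,270:430],None,fx=4.6,fy=4.4,interpolation=cv2.INTER_CUBIC))
E
```

```text
t 37.8 pos [0.4377 0.1132 0.0586] dist 0.0271 ang 1.15 need 1 f [-0.411  -0.6881  1.2163] w 0.306 q [ 0.9504  0.5691 -0.7854  0.7351 -1.0363  0.1031]
[[[-0.0031,0.0031,0.0268],[-0.006,0.015,-0.012],0.3]]
```

View pics/s20.png

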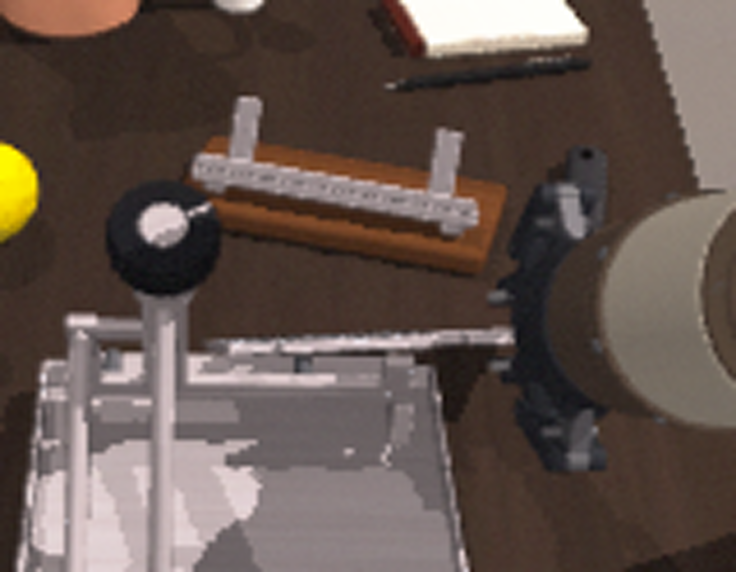

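Emit:
{"name": "carry_out", "arguments": {"series": [[[-0.002,0.002,0.018],[-0.006,0.012,-0.012],0.3],[[-0.001,0.001,0.008],[0,0,0],0.3],[[0,0,0],[0,0,0],0.3]]}}

```text
time: 38.15
position: [0.4432, 0.0998, 0.0454]
tcp_rot: [[0.058, -0.983, 0.175], [-0.637, -0.171, -0.752], [0.769, -0.068, -0.636]]
ft_force: [-0.9, 0.0, 0.2]
grip_width: 0.306
```

```bash
python3 - <<'E'
from h import *
plan(RP@[-.058,.018,0.0]+PP,TR(RP),5,.3)
E
```

```text
t 38.15 pos [0.4432 0.0998 0.0454] dist 0.0093 ang 1.34 need 1 f [-0.9213  0.0112  0.2476] w 0.306 q [ 0.9137  0.5853 -0.817   0.7934 -0.9944  0.0675]
[[[-0.0018,0.0054,0.0073],[-0.01,0.017,-0.012],0.3]]
```

Emit:
{"name": "carry_out", "arguments": {"series": [[[-0.002,0.004,0.007],[-0.01,0.017,-0.012],0.3],[[0,0,0.002],[0,0,0],0.1],[[0,0,0],[0,0,0],0],[[0,0,0],[0,0,0],0],[[0,0,0],[0,0,0],0]], "force": 100}}

```text
time: 38.65
position: [0.4419, 0.0942, 0.0415]
tcp_rot: [[0.065, -0.983, 0.17], [-0.619, -0.174, -0.766], [0.783, -0.055, -0.62]]
ft_force: [1.4, -1.9, 0.5]
grip_width: 0.04
```

```bash
python3 - <<'E'
from h import *
s=plan([.44,.06,.15],TR(Rz(0.03)@Rseat(0)),5,0)
print(s["tcp_rot"])
E
```

```text
t 38.65 pos [0.4419 0.0942 0.0415] dist 0.1138 ang 23.14 need 3 f [ 1.4022 -1.8917  0.4567] w 0.04 q [ 0.9102  0.6009 -0.8232  0.8011 -1.0003  0.0637]
[[[0.0353,0.0006,-0.0138],[-0.046,-0.124,0.025],0],[[0.0334,0.0005,-0.018],[-0.046,-0.124,0.025],0],[[0.0309,0.0006,-0.022],[-0.046,-0.124,0.025],0]]
[[ 0.0654 -0.9833  0.1701]
 [-0.6189 -0.1737 -0.766 ]
 [ 0.7828 -0.0552 -0.6199]]
```

Emit:
{"name": "carry_out", "arguments": {"series": [[[0,0,0],[0,0,0],0],[[0.02,0,-0.004],[0,0,0],0],[[0.035,0,-0.014],[-0.046,-0.12,0.025],0],[[0.033,0,-0.018],[-0.046,-0.12,0.025],0],[[0.02,-0.01,-0.018],[-0.046,-0.12,0.025],0]]}}

```text
time: 39.15
position: [0.4502, 0.0616, 0.1522]
tcp_rot: [[0.039, -0.999, 0.005], [-0.865, -0.036, -0.5], [0.499, 0.016, -0.866]]
ft_force: [0.9, 0.1, -2.6]
grip_width: 0.035
```

```bash
python3 - <<'E'
from h import *
s=plan([.5105,.082,.158],TR(Rseat(seat[0])),5,0)
E
```

```text
t 39.15 pos [0.4502 0.0616 0.1522] dist 0.064 ang 0.92 need 2 f [ 0.918   0.1174 -2.5913] w 0.035 q [ 0.7342  0.2907 -0.6213  0.4411 -1.0678  0.5816]
[[[-0.0062,-0.0305,-0.0075],[0.008,0.0,0.002],0],[[-0.0062,-0.0305,-0.0072],[0.008,0.0,0.002],0]]
```

Emit:
{"name": "carry_out", "arguments": {"series": [[[-0.006,-0.0305,-0.0075],[0.008,0,0.002],0],[[-0.006,-0.0305,-0.007],[0.008,0,0.002],0],[[0,0,0],[0,0,0],0],[[0,0,0],[0,0,0],0]]}}

```text
time: 39.55
position: [0.5153, 0.0837, 0.1629]
tcp_rot: [[0.022, -0.999, 0.03], [-0.878, -0.033, -0.478], [0.479, -0.016, -0.878]]
ft_force: [-0.8, -0.3, -2.4]
grip_width: 0.038
```

```bash
python3 - <<'E'
from h import *
import pickle
s=get_state();T=s["tcp_rot"];Rn=np.column_stack([-T[:,1],-T[:,2],T[:,0]])
pins={}
r1=pickle.load(open("r1.pkl","rb"));Rs=Rseat(seat[0])
D=[]
for n in("side","top"):
    o,c=meas(n,list(PL),4);o=clean(o);print(n,{t:(len(o[t]),np.round(np.mean(o[t],0),4).tolist()) for t in o})
    q=clean(r1[n])
    Rp,pp,r=fit6(o,PL,Rn);print("plate",pp,"rot rel tool",np.degrees(R.from_matrix(Rn.T@Rp).as_rotvec()),"TCP in plate",Rn.T@(s["position"]-pp))
    # fit with tool orientation but free rotation about z (pivot)
    S=np.array([.5639,.1578,.0773]) if n=="side" else np.array([.5648,.1574,.0756])
    print("plate in seat",Rs.T@(pp-S))
    for a in("inner","outer"):
        if "notch_"+a in o:
            d=np.mean(o["notch_"+a],0)-np.mean(q["pin_"+a],0);D.append(d);print(a,Rs.T@d)
print("mean D",np.mean(D,0),Rs.T@np.mean(D,0));s=get_state();print(s["position"],s["tcp_rot"],s["time"])
E
```

```text
side {'plate': (4, [0.5705, 0.078, 0.1477]), 'grip_end': (4, [0.517, 0.0959, 0.1874]), 'notch_inner': (4, [0.54, 0.0557, 0.1158]), 'notch_outer': (4, [0.6312, 0.0604, 0.1182])}
plate [0.5694 0.0764 0.1485] rot rel tool [-1.722   1.1839 -0.1274] TCP in plate [-0.0536  0.0177 -0.0007]
plate in seat [0.0023 0.0209 0.1062]
inner [0.0027 0.0207 0.1074]
outer [0.0014 0.0223 0.1067]
top {'plate': (3, [0.574, 0.0768, 0.1476]), 'grip_end': (4, [0.5207, 0.0964, 0.1843]), 'notch_inner': (4, [0.5427, 0.0593, 0.1146]), 'notch_outer': (4, [0.6365, 0.0607, 0.1175])}
plate [0.5733 0.0768 0.1477] rot rel tool [ 0.596  -1.1755  0.1618] TCP in plate [-0.0574  0.0184 -0.0001]
plate in seat [0.0052 0.022  0.1061]
inner [0.0037 0.0205 0.104 ]
outer [0.0045 0.0236 0.1083]
mean D [ 0.0064 -0.0812  0.0722] [0.0031 0.0218 0.1066]
[0.5159 0.0838 0.1639] [[ 0.0223 -0.9992  0.0318]
 [-0.877  -0.0348 -0.4792]
 [ 0.4799 -0.0172 -0.8771]] 41.55
```

```bash
cat >> h.py <<'E'
d2=np.array([.0715,-.055,0.])
T2=np.array([[0.0223,-0.9992,0.0318],[-0.877,-0.0348,-0.4792],[0.4799,-0.0172,-0.8771]]);P2=np.array([.5159,.0838,.1639])
RN2=np.column_stack([-T2[:,1],-T2[:,2],T2[:,0]])
pm2=P2+RN2@d2-np.array([.0064,-.0812,.0722])
def ins2(dx,dy,dz):
    Rp=Rseat(seat[0]);return pm2-Rp@d2+Rp@np.array([dx,dy,dz]),TR(Rp)
E
python3 - <<'E'
from h import *
print(ins2(0,0,0)[0], "vs prev", tcp_ins(0,0,0)[0]+Rseat(seat[0])@[-.0018,.004,0])
plan(*ins2(0,.004,.03),5,0)
E
```

```text
[0.5101 0.1657 0.0923] vs prev [0.5104 0.1655 0.0914]
t 41.55 pos [0.5159 0.0838 0.1639] dist 0.0788 ang 1.67 need 2 f [ 0.4353  0.2418 -3.0526] w 0.036 q [ 0.6819  0.3609 -0.4705  0.4577 -1.0915  0.633 ]
[[[-0.0382,0.0018,0.0093],[-0.006,0.011,-0.007],0],[[-0.0384,0.0015,0.0089],[-0.006,0.011,-0.007],0]]
```

Emit:
{"name": "carry_out", "arguments": {"series": [[[-0.025,0.001,0.006],[-0.005,0.009,-0.006],0],[[-0.025,0.001,0.006],[-0.004,0.008,-0.005],0],[[-0.02,0.001,0.004],[-0.003,0.005,-0.003],0],[[0,0,0],[0,0,0],0]]}}

```text
time: 41.95
position: [0.5122, 0.139, 0.1152]
tcp_rot: [[0.034, -0.999, 0.022], [-0.866, -0.04, -0.498], [0.498, -0.002, -0.867]]
ft_force: [0.7, -0.7, -3.6]
grip_width: 0.037
```

```bash
python3 - <<'E'
from h import *
plan(*ins2(0,.004,.01),5,0)
E
```

```text
t 41.95 pos [0.5122 0.139  0.1152] dist 0.0248 ang 0.18 need 1 f [ 0.7345 -0.6942 -3.5785] w 0.037 q [ 0.7676  0.4625 -0.4531  0.4418 -1.0626  0.5454]
[[[-0.0246,0.001,0.0025],[-0.002,0.002,-0.001],0]]
```

Emit:
{"name": "carry_out", "arguments": {"series": [[[-0.009,0,0.0015],[-0.002,0.001,-0.001],0],[[-0.009,0.0005,0.001],[0,0,0],0],[[-0.006,0.0005,0],[0,0,0],0],[[0,0,0],[0,0,0],0]]}}

```text
time: 42.35
position: [0.5106, 0.1601, 0.1004]
tcp_rot: [[0.034, -0.999, 0.021], [-0.866, -0.04, -0.499], [0.499, -0.001, -0.867]]
ft_force: [0.1, 0.3, -2.4]
grip_width: 0.037
```

```bash
python3 - <<'E'
from h import *
s=plan(*ins2(0,.004,.0),5,0);print(s["tcp_rot"].T@s["ft_force"])
c=capture("side");im=c["img"];cv2.imwrite("pics/s21.png",cv2.resize(im[200:340,260:390],None,fx=5,fy=4.2,interpolation=cv2.INTER_CUBIC))
E
```

```text
t 42.35 pos [0.5106 0.1601 0.1004] dist 0.009 ang 0.08 need 1 f [ 0.1087  0.2818 -2.4395] w 0.037 q [ 0.7969  0.4953 -0.4376  0.4304 -1.0559  0.5198]
[[[-0.009,0.0003,0.0002],[-0.001,0.001,-0.001],0]]
[-1.4574 -0.1181  1.9759]
```

View pics/s21.png

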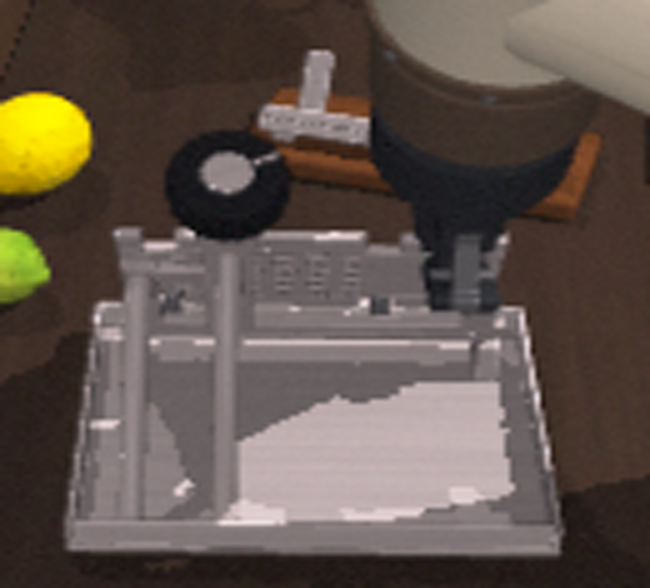

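Emit:
{"name": "carry_out", "arguments": {"series": [[[-0.005,-0.0003,0],[0,0,0],0],[[-0.004,0,0],[0,0,0],0],[[-0.003,0,0],[0,0,0],0]]}}

```text
time: 42.7
position: [0.5105, 0.1659, 0.0975]
tcp_rot: [[0.033, -0.999, 0.018], [-0.86, -0.038, -0.509], [0.509, 0.001, -0.861]]
ft_force: [4.9, -9.1, 2.5]
grip_width: 0.036
```

```bash
python3 - <<'E'
from h import *
s=plan(*ins2(0,.004,.0),5,0);print(s["tcp_rot"].T@s["ft_force"],s["wrist_torque"])
E
```

```text
t 42.7 pos [0.5105 0.1659 0.0975] dist 0.0026 ang 0.61 need 1 f [ 4.9102 -9.1377  2.4567] w 0.036 q [ 0.807   0.5082 -0.4284  0.4301 -1.0664  0.5091]
[[[-0.0025,0.0003,0.0006],[0.002,-0.01,-0.001],0]]
[ 9.2733 -4.5574  2.6226] [-1.9079 -1.3584  0.7712]
```

Emit:
{"name": "carry_out", "arguments": {"series": [[[-0.0005,0,0.002],[0,-0.008,0],0],[[-0.0005,0,0.003],[0,-0.005,0],0],[[-0.0005,0,0.003],[0,-0.003,0],0]]}}

```text
time: 43.0
position: [0.5105, 0.1621, 0.0927]
tcp_rot: [[0.033, -0.999, 0.018], [-0.866, -0.037, -0.498], [0.498, 0.001, -0.867]]
ft_force: [-16.5, 11.3, 21.9]
grip_width: 0.032
```

```bash
python3 - <<'E'
from h import *
s=plan(*ins2(0,.0,.0),5,0);print(s["tcp_rot"].T@s["ft_force"],s["wrist_torque"])
E
```

```text
t 43.0 pos [0.5105 0.1621 0.0927] dist 0.0037 ang 0.2 need 1 f [-16.4817  11.285   21.9368] w 0.032 q [ 0.7984  0.5073 -0.4401  0.4303 -1.0438  0.5116]
[[[-0.0034,0.0002,-0.0015],[0.002,0.002,-0.002],0]]
[  0.6216  16.0625 -24.9364] [ 0.4076  3.5404 -1.8353]
```

Emit:
{"name": "carry_out", "arguments": {"series": [[[-0.002,0,0],[0,0,0],0],[[0,0,0],[0,0,0],0.15],[[0,0,0],[0,0,0],0.3],[[0,0,0],[0,0,0],0.3]]}}

```text
time: 43.4
position: [0.5114, 0.1643, 0.0931]
tcp_rot: [[0.032, -0.999, 0.022], [-0.867, -0.038, -0.497], [0.497, -0.003, -0.868]]
ft_force: [-0.0, -1.2, 1.2]
grip_width: 0.303
```

```bash
python3 - <<'E'
from h import *
s=plan(*ins2(0,.0,.0),5,0);print(s["tcp_rot"].T@s["ft_force"])
c=capture("side");im=c["img"];cv2.imwrite("pics/s22.png",cv2.resize(im[200:340,260:390],None,fx=5,fy=4.2,interpolation=cv2.INTER_CUBIC))
E
```

```text
t 43.4 pos [0.5114 0.1643 0.0931] dist 0.002 ang 0.27 need 1 f [-0.0191 -1.2215  1.1575] w 0.303 q [ 0.8008  0.5076 -0.438   0.4314 -1.043   0.509 ]
[[[-0.0016,0.0012,-0.0001],[-0.002,0.003,-0.003],0]]
[ 1.634   0.0627 -0.3981]
```

View pics/s22.png

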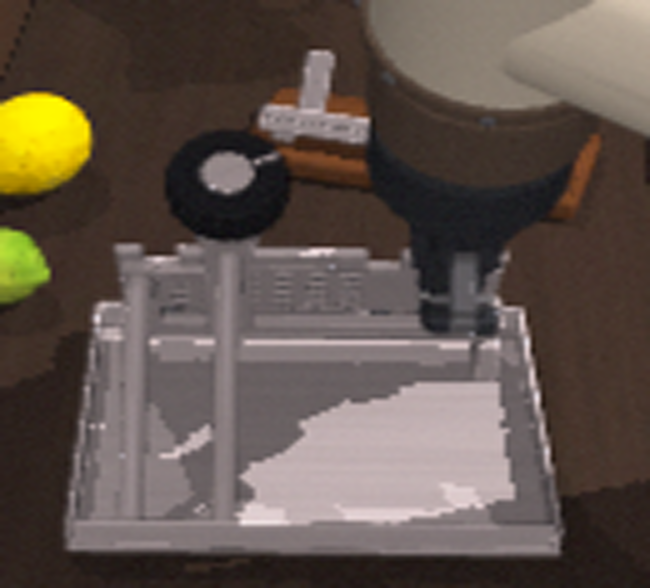

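Emit:
{"name": "carry_out", "arguments": {"series": [[[0.001,0,-0.02],[0,0,0],0.3],[[0,0,-0.035],[0,0,0],0.3],[[0,0,-0.045],[0,0,0],0.3],[[0,0,-0.045],[0,0,-0.1],0.6],[[0,0,-0.03],[0,0,-0.14],1]]}}

```text
time: 43.95
position: [0.5057, 0.2505, 0.2455]
tcp_rot: [[0.277, -0.961, 0.011], [-0.83, -0.245, -0.502], [0.485, 0.13, -0.865]]
ft_force: [0.7, 0.7, -0.0]
grip_width: 0.629
```

```bash
python3 - <<'E'
from h import *
s=get_state();print(s["position"],s["q"],inseat(s["position"]))
K=[]
for n in("side","top"):
    o,c=meas(n,["knob_grip","plate","notch_inner"],3);o=clean(o)
    for t in o: print(n,t,np.mean(o[t],0),inseat(np.mean(o[t],0)))
    K.append(np.mean(o["knob_grip"],0))
    cv2.imwrite(f"pics/{n}23.png",cv2.resize(c["img"][160:340,200:390],None,fx=4,fy=3.3,interpolation=cv2.INTER_CUBIC))
print(np.mean(K,0),sp(.036,.121,.0)[0],get_state()["time"])
E
```

```text
[0.5057 0.2505 0.2455] [ 0.9105  0.4293 -0.1056  0.3241 -1.4646  0.839 ] [-0.0552  0.1942  0.0017]
side knob_grip [0.5958 0.2162 0.1831] [0.0335 0.1212 0.0033]
side plate [0.5642 0.157  0.0764] [-0.0005 -0.0002  0.0001]
side notch_inner [0.5361 0.1316 0.0459] [-0.0296 -0.0387  0.0059]
top knob_grip [0.5989 0.2182 0.1792] [ 0.0367  0.1187 -0.0002]
top plate [0.5702 0.1557 0.0746] [ 0.0055 -0.0025  0.0006]
top notch_inner [0.5382 0.1364 0.0448] [-0.0273 -0.0373  0.0012]
[0.5974 0.2172 0.1811] [0.5982 0.2191 0.1813] 45.15
```

View pics/side23.png

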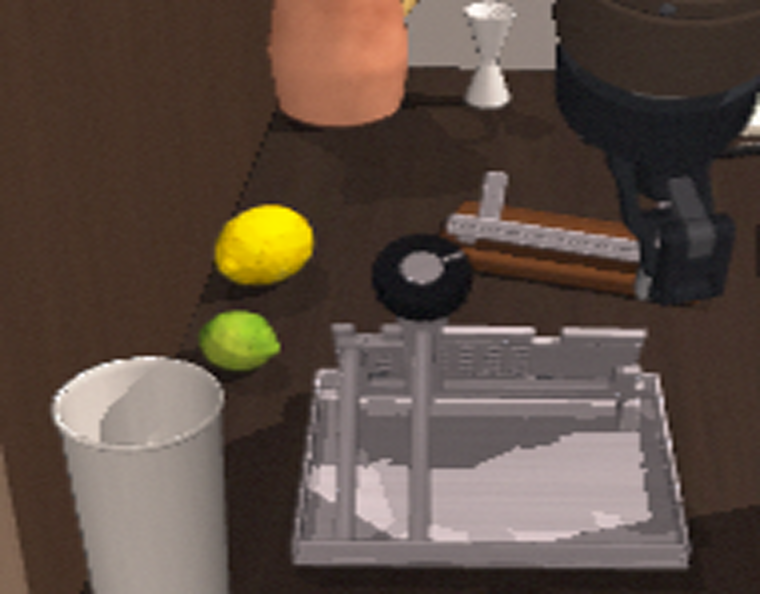

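View pics/top23.png

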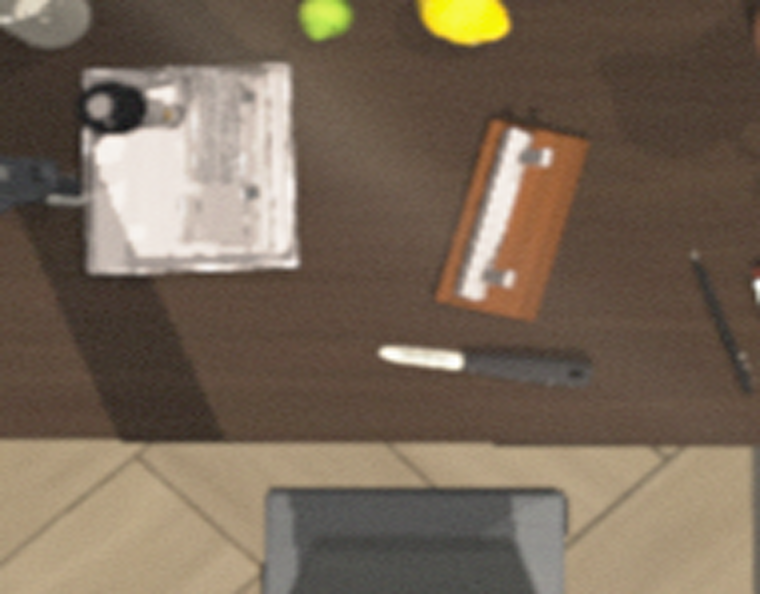

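```bash
cat >> h.py <<'E'
KN=np.array([.598,.218,.1812]);AX=Rseat(seat[0])[:,1]
def kp(h,a): return KN+AX*h,TR(Rseat(seat[0]))@R.from_euler('z',a).as_matrix()
E
python3 - <<'E'
from h import *
plan(*kp(.06,-1.5),10,1.0)
E
```

```text
t 45.15 pos [0.5052 0.2486 0.2429] dist 0.0921 ang 72.11 need 9 f [ 0.2638 -0.983   0.1092] w 1.0 q [ 0.9089  0.4307 -0.1112  0.3241 -1.4617  0.8334]
[[[0.0023,-0.0099,0.0011],[0.001,0.001,-0.14],1.0],[[0.0037,-0.0095,0.0011],[0.001,0.001,-0.14],1.0],[[0.0049,-0.0089,0.0011],[0.001,0.001,-0.14],1.0],[[0.0061,-0.0081,0.0011],[0.001,0.001,-0.14],1.0],[[0.0072,-0.0072,0.0011],[0.001,0.001,-0.14],1.0],[[0.0081,-0.0061,0.0011],[0.001,0.001,-0.14],1.0],[[0.0089,-0.0049,0.0011],[0.001,0.001,-0.14],1.0],[[0.0095,-0.0036,0.0012],[0.001,0.001,-0.14],1.0],[[0.0099,-0.0023,0.0012],[0.001,0.001,-0.14],1.0]]
```

Emit:
{"name": "carry_out", "arguments": {"series": [[[0.0023,-0.0099,0.001],[0,0,-0.14],1],[[0.0037,-0.0095,0.001],[0,0,-0.14],1],[[0.005,-0.009,0.001],[0,0,-0.14],1],[[0.006,-0.008,0.001],[0,0,-0.14],1],[[0.007,-0.007,0.001],[0,0,-0.14],1]]}}

```text
time: 45.65
position: [0.5566, 0.2493, 0.2381]
tcp_rot: [[0.844, -0.536, 0.01], [-0.459, -0.732, -0.504], [0.277, 0.421, -0.864]]
ft_force: [0.4, 0.1, -0.0]
grip_width: 0.998
```

Emit:
{"name": "carry_out", "arguments": {"series": [[[0.008,-0.006,0.001],[0,0,-0.14],1],[[0.009,-0.005,0.001],[0,0,-0.14],1],[[0.0095,-0.0036,0.001],[0,0,-0.14],1],[[0.01,-0.0023,0.001],[0,0,-0.14],1]]}}

```text
time: 46.05
position: [0.5988, 0.2506, 0.2328]
tcp_rot: [[1.0, 0.018, 0.01], [0.021, -0.864, -0.504], [-0.001, 0.504, -0.864]]
ft_force: [-0.4, -0.2, 0.7]
grip_width: 1.0
```

```bash
python3 - <<'E'
from h import *
plan(*kp(-.022,-1.5),5,1.0,dmax=.03)
c=capture("side");im=c["img"];cv2.imwrite("pics/s24.png",cv2.resize(im[150:340,230:390],None,fx=4,fy=3.1,interpolation=cv2.INTER_CUBIC))
E
```

```text
t 46.05 pos [0.5988 0.2506 0.2328] dist 0.0831 ang 3.18 need 3 f [-0.4184 -0.2253  0.7394] w 1.0 q [ 0.801   0.5663  0.0776  0.3673 -1.4787  2.2531]
[[[-0.0004,0.0007,0.0277],[0.002,0.003,0.018],1.0],[[-0.0005,0.0007,0.0277],[0.002,0.003,0.018],1.0],[[-0.0006,0.0008,0.0277],[0.002,0.003,0.018],1.0]]
```

View pics/s24.png

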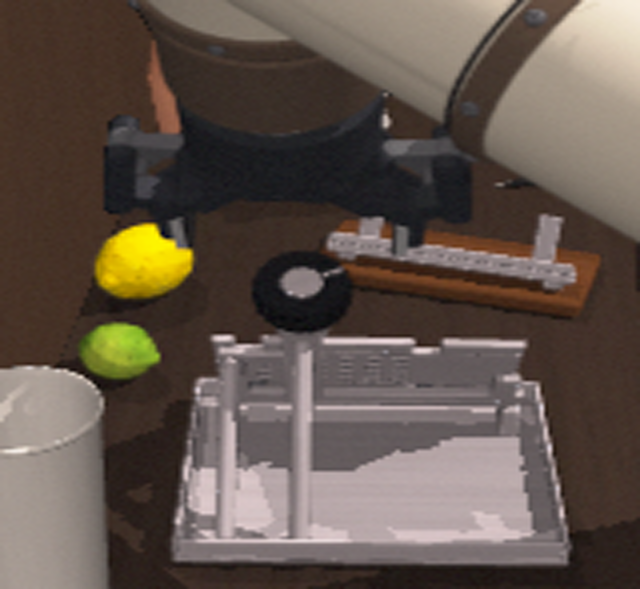

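Emit:
{"name": "carry_out", "arguments": {"series": [[[-0.0005,0.0007,0.027],[0.002,0.003,0.018],1],[[-0.0005,0.0007,0.027],[0.002,0.003,0.018],1],[[-0.0005,0.001,0.026],[0.002,0.003,0.018],1],[[0,0,0],[0,0,0],1]]}}

```text
time: 46.5
position: [0.5996, 0.2078, 0.1621]
tcp_rot: [[0.999, -0.044, 0.02], [-0.029, -0.867, -0.497], [0.039, 0.496, -0.867]]
ft_force: [0.7, -0.9, -0.3]
grip_width: 0.995
```

```bash
python3 - <<'E'
from h import *
plan(*kp(-.022,-1.5),5,1.0,dmax=.03)
c=capture("side");im=c["img"];cv2.imwrite("pics/s25.png",cv2.resize(im[150:340,230:390],None,fx=4,fy=3.1,interpolation=cv2.INTER_CUBIC))
E
```

```text
t 46.5 pos [0.5996 0.2078 0.1621] dist 0.0014 ang 0.51 need 1 f [ 0.7343 -0.9124 -0.255 ] w 0.995 q [ 0.7539  0.5759 -0.0979  0.4036 -1.2804  2.1558]
[[[-0.0011,0.0008,0.0003],[-0.002,0.0,-0.009],1.0]]
```

View pics/s25.png

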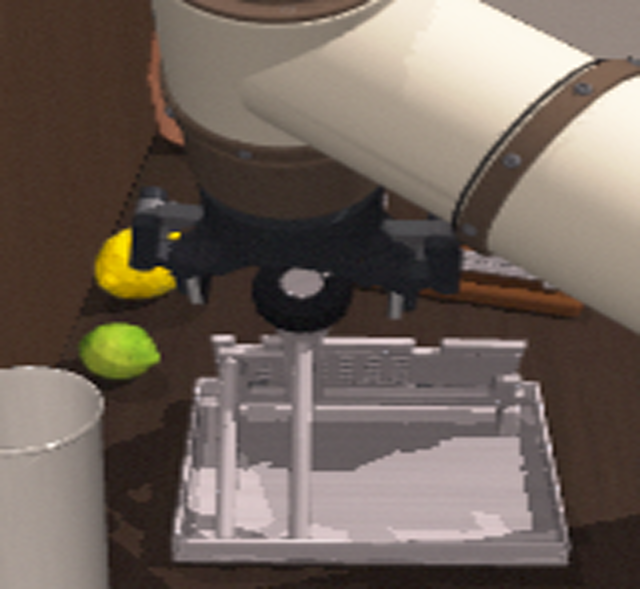

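```bash
python3 - <<'E'
from h import *
s=get_state();T=s["tcp_rot"]
c=capture("side");M=np.linalg.inv(np.array(c["world_from_camera"]))
im=cv2.resize(c["img"][150:340,230:390],None,fx=4,fy=3.1,interpolation=cv2.INTER_CUBIC)
def pj(p):
    q=M[:3,:3]@p+M[:3,3];u=c["mtx"]@q/q[2];return ((u[0]-230)*4,(u[1]-150)*3.1)
for nm,p,col in [("K",KN,(0,0,255)),("Ktop",KN+.013*AX,(0,255,255)),("tcp",s["position"],(255,0,0)),("tipR",s["position"]+T@[.0425,0,-.013],(0,255,0)),("tipL",s["position"]+T@[-.0425,0,-.013],(0,255,0)),("palm",s["position"]-T[:,2]*.073,(255,0,255))]:
    u=pj(p);print(nm,np.round(u));cv2.circle(im,(int(u[0]),int(u[1])),4,col,-1)
cv2.imwrite("pics/s26.png",im)
E
```

```text
K [295. 290.]
Ktop [295. 281.]
tcp [291. 304.]
tipR [201. 288.]
tipL [379. 302.]
palm [288. 251.]
```

View pics/s26.png

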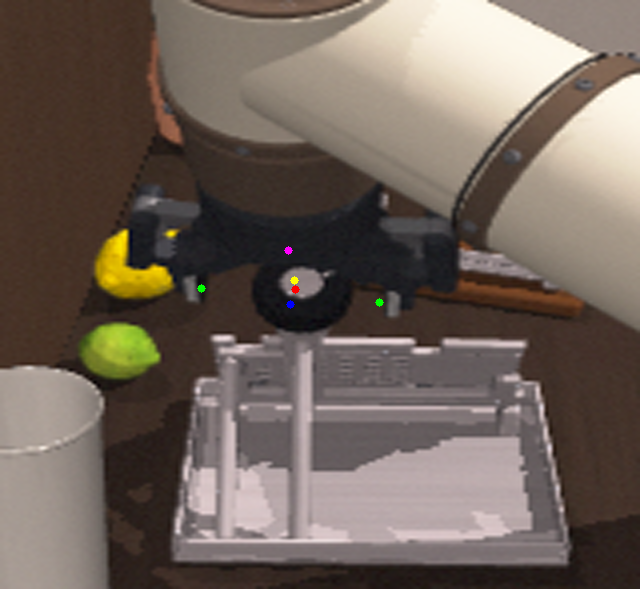

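Emit:
{"name": "carry_out", "arguments": {"series": [[[-0.001,0.0005,0],[0,0,0],0.65],[[0,0,0],[0,0,0],0.4],[[0,0,0],[0,0,0],0.3],[[0,0,0],[0,0,0],0.3]], "force": 60}}

```text
time: 47.0
position: [0.5976, 0.2134, 0.1711]
tcp_rot: [[0.999, -0.046, 0.024], [-0.028, -0.869, -0.493], [0.044, 0.492, -0.869]]
ft_force: [6.0, -5.5, -6.8]
grip_width: 0.503
```

```bash
cat >> h.py <<'E'
def kst():
    s=get_state();T=s["tcp_rot"];B=TR(Rseat(seat[0]))
    rv=R.from_matrix(B.T@T).as_rotvec()
    print("t",s["time"],"q6",s["q"][5].round(3),"w",round(s["grip_width"],3),"F",(T.T@s["ft_force"]).round(1),"M",(T.T@s["wrist_torque"]).round(3),"off",(Rseat(seat[0]).T@(s["position"]-KN)*1e3).round(1),"lean",(np.degrees(np.arccos(-T[:,2]@AX))).round(2))
    print("ang",np.unwrap([0,np.arctan2(rv[2],1)])[-1] if 0 else rv.round(3))
E
python3 -c "
from h import *
kst()"
```

```text
t 47.0 q6 2.155 w 0.503 F [5.8 1.2 8.8] M [0.782 1.982 0.024] off [ -0.6 -11.1  -1.1] lean 0.47
ang [ 0.009 -0.002 -1.489]
```

Emit:
{"name": "carry_out", "arguments": {"series": [[[0,0,0],[0,0,0.145],0.3],[[0,0,0],[0,0,0.145],0.3],[[0,0,0],[0,0,0.145],0.3]]}}

```text
time: 47.3
position: [0.5981, 0.2131, 0.171]
tcp_rot: [[0.88, -0.475, 0.026], [-0.402, -0.771, -0.494], [0.254, 0.424, -0.869]]
ft_force: [-0.1, -1.3, -1.6]
grip_width: 0.506
```

```bash
python3 -c "
from h import *
kst()
c=capture('side');im=c['img'];cv2.imwrite('pics/s27.png',cv2.resize(im[150:340,230:390],None,fx=4,fy=3.1,interpolation=cv2.INTER_CUBIC))"
```

```text
t 47.3 q6 1.706 w 0.506 F [0.  0.4 2. ] M [ 0.725 -0.196 -0.223] off [ -0.1 -11.3  -0.9] lean 0.48
ang [ 0.008 -0.002 -1.041]
```

View pics/s27.png

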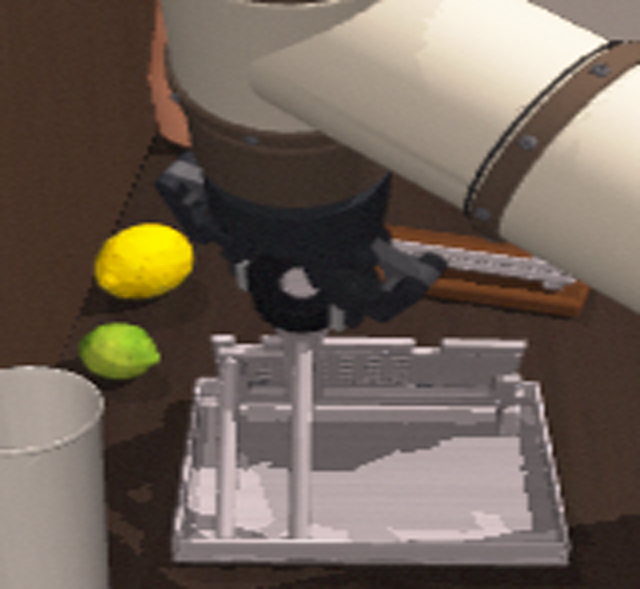

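Emit:
{"name": "carry_out", "arguments": {"series": [[[0,0,0],[0,0,0.145],0.3],[[0,0,0],[0,0,0.145],0.3],[[0,0,0],[0,0,0.145],0.3],[[0,0,0],[0,0,0.145],0.3]]}}

```text
time: 47.75
position: [0.5984, 0.2128, 0.1712]
tcp_rot: [[0.468, -0.883, 0.026], [-0.761, -0.418, -0.496], [0.448, 0.212, -0.868]]
ft_force: [0.6, -2.3, -0.9]
grip_width: 0.503
```

```bash
python3 -c "
from h import *
kst()"
```

```text
t 47.75 q6 1.118 w 0.503 F [1.6 0.2 1.9] M [ 0.485 -0.495 -0.209] off [  0.2 -11.3  -0.5] lean 0.41
ang [ 0.007 -0.003 -0.452]
```

Emit:
{"name": "carry_out", "arguments": {"series": [[[0,0,0],[0,0,0.145],0.3],[[0,0,0],[0,0,0.145],0.3],[[0,0,0],[0,0,0.145],0.3],[[0,0,0],[0,0,0.145],0.3]]}}

```text
time: 48.15
position: [0.5984, 0.2124, 0.1714]
tcp_rot: [[-0.104, -0.994, 0.025], [-0.864, 0.078, -0.497], [0.493, -0.073, -0.867]]
ft_force: [0.3, -2.3, -2.0]
grip_width: 0.502
```

```bash
python3 -c "
from h import *
kst()"
```

```text
t 48.15 q6 0.526 w 0.502 F [ 1.  -0.3  2.8] M [ 0.04  -0.705 -0.171] off [  0.2 -11.3  -0. ] lean 0.32
ang [ 0.005 -0.003  0.139]
```

Emit:
{"name": "carry_out", "arguments": {"series": [[[0,0,0],[0,0,0.13],0.3],[[0,0,0],[0,0,0.13],0.3],[[0,0,0],[0,0,0.13],0.3]]}}

```text
time: 48.45
position: [0.5983, 0.2122, 0.1716]
tcp_rot: [[-0.48, -0.877, 0.024], [-0.766, 0.405, -0.499], [0.427, -0.258, -0.866]]
ft_force: [0.2, -3.0, -2.4]
grip_width: 0.501
```

```bash
python3 -c "
from h import *
kst()
c=capture('side');im=c['img'];cv2.imwrite('pics/s28.png',cv2.resize(im[200:280,270:350],None,fx=8,fy=7,interpolation=cv2.INTER_CUBIC))"
```

```text
t 48.45 q6 0.129 w 0.501 F [ 1.2 -0.7  3.6] M [-0.24  -0.708 -0.161] off [  0.  -11.3   0.2] lean 0.26
ang [ 0.004 -0.002  0.536]
```

View pics/s28.png

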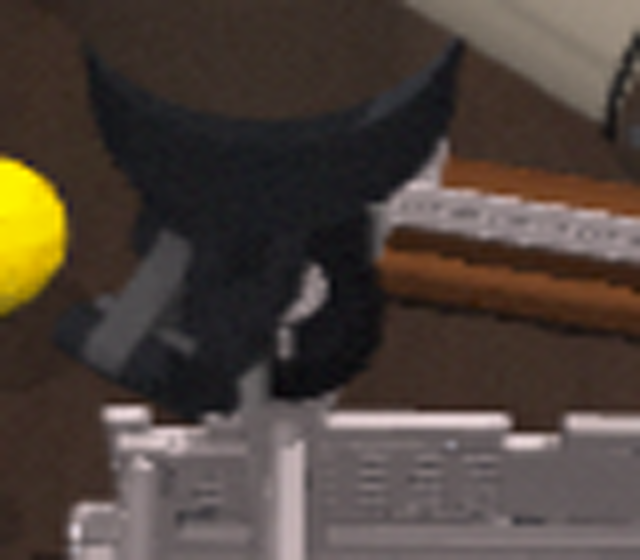

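Emit:
{"name": "carry_out", "arguments": {"series": [[[0,0,0],[0,0,0.12],0.3],[[0,0,0],[0,0,0.12],0.3]]}}

```text
time: 48.7
position: [0.5982, 0.2121, 0.1717]
tcp_rot: [[-0.676, -0.736, 0.024], [-0.646, 0.577, -0.499], [0.354, -0.353, -0.866]]
ft_force: [-0.6, -1.0, -1.6]
grip_width: 0.503
```

```bash
python3 -c "
from h import *
kst()"
```

```text
t 48.7 q6 -0.113 w 0.503 F [0.5 0.5 1.8] M [-0.489 -0.619 -0.212] off [ -0.1 -11.2   0.4] lean 0.23
ang [ 0.004 -0.002  0.778]
```

Emit:
{"name": "carry_out", "arguments": {"series": [[[0,0,0],[0,0,0.12],0.3],[[0,0,0],[0,0,0.12],0.3]]}}

```text
time: 48.9
position: [0.598, 0.2119, 0.1717]
tcp_rot: [[-0.832, -0.555, 0.024], [-0.491, 0.714, -0.5], [0.261, -0.427, -0.866]]
ft_force: [0.4, -1.8, -1.5]
grip_width: 0.504
```

```bash
python3 -c "
from h import *
kst()"
```

```text
t 48.9 q6 -0.353 w 0.504 F [ 0.2 -0.9  2.2] M [-0.604 -0.521 -0.286] off [ -0.2 -11.2   0.5] lean 0.21
ang [ 0.004 -0.001  1.017]
```

Emit:
{"name": "carry_out", "arguments": {"series": [[[0,0,0],[0,0,0.1],0.3]]}}

```text
time: 49.0
position: [0.598, 0.2119, 0.1717]
tcp_rot: [[-0.882, -0.47, 0.023], [-0.417, 0.759, -0.5], [0.217, -0.451, -0.866]]
ft_force: [0.6, -0.9, -2.4]
grip_width: 0.5
```

```bash
python3 -c "
from h import *
kst()"
```

```text
t 49.0 q6 -0.452 w 0.5 F [-0.7  0.1  2.6] M [-0.643 -0.485 -0.349] off [ -0.3 -11.3   0.6] lean 0.2
ang [ 0.003 -0.001  1.116]
```

Emit:
{"name": "carry_out", "arguments": {"series": [[[0,0,0],[0,0,0.08],0.3]]}}

```text
time: 49.1
position: [0.5979, 0.2119, 0.1717]
tcp_rot: [[-0.916, -0.4, 0.023], [-0.357, 0.789, -0.501], [0.182, -0.467, -0.865]]
ft_force: [0.1, -1.9, -2.0]
grip_width: 0.506
```

```bash
python3 -c "
from h import *
kst()"
```

```text
t 49.1 q6 -0.53 w 0.506 F [ 0.2 -0.6  2.7] M [-0.702 -0.39  -0.332] off [ -0.3 -11.3   0.6] lean 0.2
ang [ 0.004 -0.001  1.194]
```

Emit:
{"name": "carry_out", "arguments": {"series": [[[0,0,0],[0,0,0.08],0.3]]}}

```text
time: 49.2
position: [0.5979, 0.2119, 0.1717]
tcp_rot: [[-0.945, -0.328, 0.023], [-0.295, 0.814, -0.501], [0.145, -0.48, -0.865]]
ft_force: [0.1, -1.7, -2.2]
grip_width: 0.505
```

```bash
python3 -c "
from h import *
kst()"
```

```text
t 49.2 q6 -0.608 w 0.505 F [ 0.1 -0.4  2.7] M [-0.718 -0.329 -0.328] off [ -0.4 -11.3   0.6] lean 0.2
ang [ 0.004 -0.001  1.272]
```

Emit:
{"name": "carry_out", "arguments": {"series": [[[0,0,0],[0,0,0.07],0.3]]}}

```text
time: 49.3
position: [0.5978, 0.2119, 0.1717]
tcp_rot: [[-0.964, -0.263, 0.023], [-0.239, 0.832, -0.501], [0.113, -0.489, -0.865]]
ft_force: [-0.2, -2.1, -1.6]
grip_width: 0.504
```

```bash
python3 -c "
from h import *
kst()"
```

```text
t 49.3 q6 -0.675 w 0.504 F [ 0.5 -0.9  2.5] M [-0.714 -0.302 -0.363] off [ -0.4 -11.3   0.6] lean 0.2
ang [ 0.004 -0.     1.339]
```

Emit:
{"name": "carry_out", "arguments": {"series": [[[0,0,0],[0,0,0.07],0.3]]}}

```text
time: 49.4
position: [0.5977, 0.2119, 0.1718]
tcp_rot: [[-0.98, -0.198, 0.023], [-0.183, 0.846, -0.501], [0.08, -0.496, -0.865]]
ft_force: [0.1, -0.6, -1.6]
grip_width: 0.504
```

```bash
python3 -c "
from h import *
kst()"
```

```text
t 49.4 q6 -0.742 w 0.504 F [-0.1  0.3  1.7] M [-0.771 -0.245 -0.381] off [ -0.5 -11.2   0.6] lean 0.21
ang [ 0.004 -0.     1.406]
```

Emit:
{"name": "carry_out", "arguments": {"series": [[[0,0,0],[0,0,0.07],0.3]]}}

```text
time: 49.5
position: [0.5977, 0.2119, 0.1717]
tcp_rot: [[-0.991, -0.132, 0.023], [-0.126, 0.856, -0.502], [0.047, -0.5, -0.865]]
ft_force: [0.0, -1.3, -1.6]
grip_width: 0.504
```

```bash
python3 -c "
from h import *
kst()"
```

```text
t 49.5 q6 -0.809 w 0.504 F [ 0.  -0.3  2. ] M [-0.779 -0.217 -0.338] off [ -0.5 -11.2   0.6] lean 0.22
ang [0.004 0.    1.473]
```

Emit:
{"name": "carry_out", "arguments": {"series": [[[0,0,0],[0,0,0.07],0.3]]}}

```text
time: 49.6
position: [0.5976, 0.2118, 0.1718]
tcp_rot: [[-0.998, -0.065, 0.023], [-0.068, 0.862, -0.502], [0.013, -0.502, -0.865]]
ft_force: [1.0, -2.4, -1.8]
grip_width: 0.505
```

```bash
python3 -c "
from h import *
kst()
M=[]
for i in range(4):
    capture('side');s=get_state();M.append((s['tcp_rot'].T@s['wrist_torque'])[2])
print(np.round(M,3))
c=capture('side');print(landmark_of('clamp_shoe','side'));r=landmark_of('plate','side');print(W(c,r[0]['at']))"
```

```text
t 49.6 q6 -0.877 w 0.505 F [-0.8 -1.2  2.7] M [-0.798 -0.185 -0.388] off [ -0.6 -11.3   0.6] lean 0.23
ang [0.004 0.    1.54 ]
[-0.343 -0.339 -0.386 -0.373]
[]
[0.5604 0.1582 0.0749]
```

Emit:
{"name": "carry_out", "arguments": {"series": [[[0,0,0],[0,0,0],0.6],[[0,0,0],[0,0,0],0.9],[[0,0,0],[0,0,0],1],[[0,0,0],[0,0,0],1]]}}

```text
time: 50.35
position: [0.5988, 0.2135, 0.1734]
tcp_rot: [[-0.998, -0.064, 0.027], [-0.069, 0.864, -0.499], [0.009, -0.5, -0.866]]
ft_force: [-0.4, -1.3, -0.0]
grip_width: 0.999
```

Emit:
{"name": "carry_out", "arguments": {"series": [[[0,0,-0.02],[0,0,0],1],[[0,0,-0.035],[0,0,0],1],[[0,0,-0.04],[0,0,0],1],[[0,0,-0.04],[0,0,0],1]]}}

```text
time: 50.75
position: [0.5934, 0.2791, 0.2891]
tcp_rot: [[-0.998, -0.065, 0.016], [-0.064, 0.861, -0.505], [0.019, -0.505, -0.863]]
ft_force: [1.5, 1.0, 0.1]
grip_width: 1.001
```

```bash
python3 - <<'E'
from h import *
kst()
for n in("side","top"):
    o,c=meas(n,list(PL)+["lemon","lime","jigger","shaker"],2);o=clean(o)
    for t in o: print(n,t,np.round(np.mean(o[t],0),4),(inseat(np.mean(o[t],0))-PL[t]).round(4) if t in PL else "")
    cv2.imwrite(f"pics/{n}30.png",cv2.resize(c["img"][150:340,200:400],None,fx=4,fy=3.1,interpolation=cv2.INTER_CUBIC))
print(get_state()["time"])
E
```

```text
t 50.75 q6 -0.825 w 1.001 F [-1.6  0.8 -0.6] M [-0.996 -0.1    0.06 ] off [ -2.2 124.    0.9] lean 0.45
ang [0.001 0.008 1.54 ]
side plate [0.5644 0.1571 0.0761] [-0.0003 -0.0004 -0.0001]
side grip_end [0.5092 0.1743 0.1149] [-0.0027 -0.0021  0.0025]
side notch_inner [0.5332 0.1333 0.0452] [-0.0025 -0.0014  0.004 ]
side notch_outer [0.6263 0.1383 0.0477] [-0.0012  0.0013  0.0041]
side lemon nan 
side lime [ 0.718   0.0774 -0.0008] 
side jigger [0.5635 0.1515 0.0799] 
side shaker [0.7141 0.3015 0.0001] 
top plate [0.5676 0.1578 0.0751] [ 0.0029 -0.001  -0.0012]
top grip_end [0.5141 0.1767 0.1148] [ 0.0022 -0.0011  0.0005]
top notch_inner nan [nan nan nan]
top notch_outer [0.6291 0.1393 0.0477] [0.0016 0.0018 0.0034]
top lemon nan 
top lime nan 
top jigger nan 
top shaker [0.7158 0.306  0.0001] 
52.55
  return _methods._mean(a, axis=axis, dtype=dtype,
  ret = ret.dtype.type(ret / rcount)
```

View pics/side30.png

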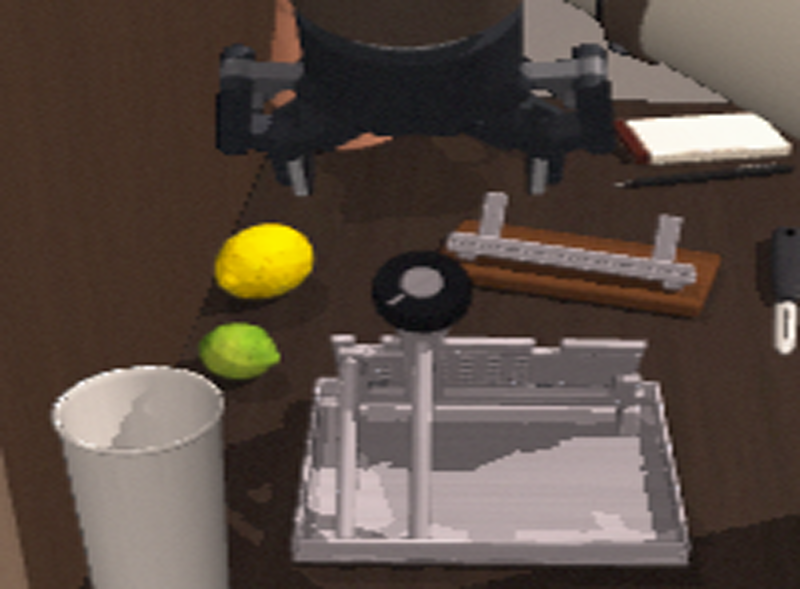

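View pics/top30.png

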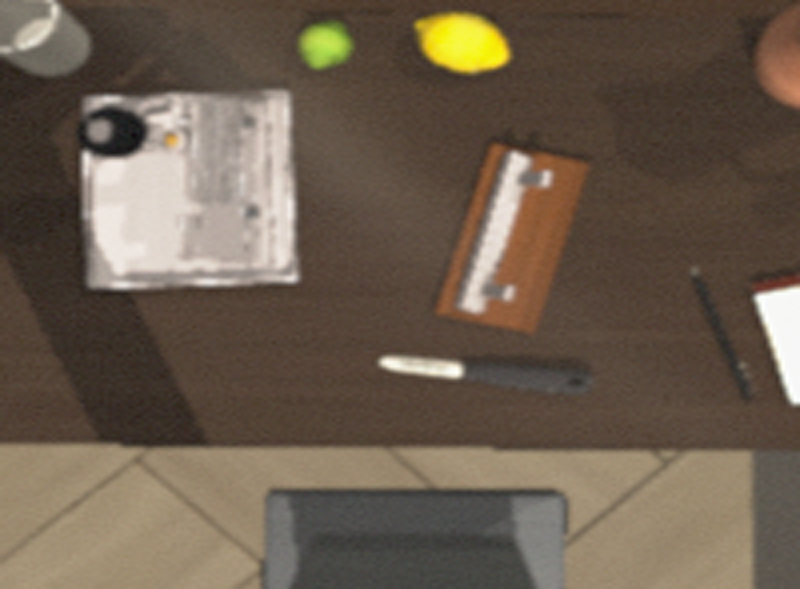

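```bash
python3 - <<'E'
from h import *
import pickle
for n in("side","top"):
    o,c=meas(n,list(PL),5);o=clean(o)
    Rp,pp,r=fit6(o,PL,Rseat(seat[0]));print(n,inseat(pp),np.degrees(R.from_matrix(Rseat(seat[0]).T@Rp).as_rotvec()))
    for t in o: print(t,len(o[t]),(inseat(np.mean(o[t],0))-PL[t]).round(4))
c=capture("top");cv2.imwrite("pics/t31.png",cv2.resize(c["img"][165:230,215:280],None,fx=9,fy=9,interpolation=cv2.INTER_CUBIC))
print(get_state()["time"])
E
```

```text
side [-0.0004 -0.0003  0.0018] [-2.4101  1.3343  0.7981]
plate 5 [ 0.0002 -0.001  -0.0005]
grip_end 3 [-0.0006 -0.0011  0.0031]
notch_inner 4 [-0.0003 -0.0007  0.0044]
notch_outer 4 [-0.0006  0.0016  0.0032]
top [ 0.0027 -0.0003  0.0012] [-0.6162 -0.6058  0.2012]
plate 4 [ 0.0056  0.0002 -0.0001]
grip_end 5 [ 0.0032 -0.0022  0.0006]
notch_inner 5 [ 0.0017 -0.0001  0.0013]
notch_outer 5 [0.0014 0.0008 0.003 ]
55.1
```

View pics/t31.png

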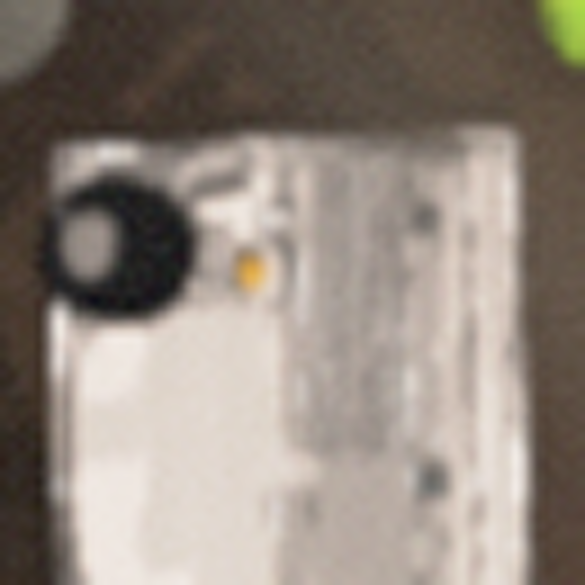

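```bash
python3 -c "
from rig import *
print(get_state()['qvel'],get_state()['time']);print(sign_off())"
```

```text
[ 6.32299572e-05 -6.90305845e-04  5.78741974e-06 -1.14201628e-04
  9.11970553e-04 -1.37188045e-04] 55.1
the job is handed in; nothing more can be done
None
```

The plate is on the grater frame with the fine side showing, and the knob is tightened until its clutch slipped. I handed the job in at 55.1 s with the gripper open and clear of everything.

**Mishap:** The first fitting did not hold. I tried to press the plate flat with the closed fingers and it came off the ledge. It ended up leaning in front of the tray. I pushed it sideways, gripped it again and refitted it before turning the knob, so the order asked for was kept. The knob was not touched until the plate was back in place.

**Last checks:**
- **Plate position:** The networks put it within about 0.5 mm of the seat up the slope. It reads 0 to 3 mm off along the ledge and 1 to 2 mm out from the bed, which is within the cameras' error.
- **Pins:** Both show in the notches in the top view.
- **Flatness:** The side camera's fit showed a 2.4° tilt and the top camera's 0.6°. The plate read about as tilted (side 1.3°, top 0.4°) when it was held in the gripper at a known angle, so I took this as measuring bias. I did not confirm that the lower edge is fully flat against the bed.
- **Clutch:** I turned the knob about 3.0 rad in one grasp. The torque rose from about 0.19 N m and levelled off at about 0.36 N m over the last 0.2 rad. I estimate 0.2 rad of slip and at most about 0.4 rad, which is below a tenth of a turn. The slip itself could not be seen directly.
- **Other objects:** In the pictures the lemon, lime and shaker look unmoved. The networks did not find the lemon or jigger in the last check, and the jigger was out of the final picture crop. The arm never went near it.

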